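# Sort the carved parts of a glove puppet

### The job

The carved parts of one puppet lie mixed on the bench: sort them to where they belong. Set the unpainted head upright, right down over the free peg of the head stand, stand the two boots in the boot tray, one in each bay, and lay the two hands flat, palm down, in the hand tray. Set the parts down without dropping them, and leave the brush pot and the glue bottle standing where they are.

Things in the scene. Friction and masses are not known exactly. Their poses are not given: they have to be found in the camera images.
- head: unpainted carved wooden puppet head standing on its neck, 101 tall with its topknot; nose towards -x (stands out 5 mm), ears at +y and -y. Skull round, 50 across, upright sides 43 to 65 above the foot; grip it ear to ear (along y). The neck is a tube, 38 outside, 29 inside, open underneath, 26 deep. Origin: centre of the neck's foot, z up. About 90 g.
- boot_a: one carved wooden puppet boot, standing. Thick pale sole 55 long (x), 24 wide (y); low foot, at most 29 high, with a turned-up toe towards +x; over the heel an upright shaft 26 (x) by 24 (y) with flat sides, its top 60 above the sole's underside, centred 13 mm towards -x of the origin. Origin: centre of the sole's underside, z up. About 45 g. The two boots are alike.
- boot_b: the other carved wooden puppet boot, standing. Thick pale sole 55 long (x), 24 wide (y); low foot, at most 29 high, with a turned-up toe towards +x; over the heel an upright shaft 26 (x) by 24 (y) with flat sides, its top 60 above the sole's underside, centred 13 mm towards -x of the origin. Origin: centre of the sole's underside, z up. About 45 g. The two boots are alike.
- puppet_hand_a: left carved wooden puppet hand lying palm down, 65 long (x), 22 thick. The square palm, 29 (x) by 24 (y), flat-sided, is centred on the origin; round wrist peg (19 thick) towards -x; short fingers towards +x; the thumb stands out 6 mm at the +y side, beyond x = +13 mm. Origin: centre of the palm's underside, z up. About 30 g.
- puppet_hand_b: right carved wooden puppet hand lying palm down, 65 long (x), 22 thick. The square palm, 29 (x) by 24 (y), flat-sided, is centred on the origin; round wrist peg (19 thick) towards -x; short fingers towards +x; the thumb stands out 6 mm at the -y side, beyond x = +13 mm. Origin: centre of the palm's underside, z up. About 30 g.
- head_stand: head stand, fixed: brown wooden board 80 (x) by 170 (y), 12 thick, with two upright pegs 8 thick standing 17 mm out of its top. The peg at y = -45 mm carries a finished head (white face, black hair, fixed, 50 across, its top 116 above the table); the peg at x = 0, y = +45 mm is free. Origin: centre of the board's underside, z up.
- boot_tray: boot tray, fixed: pale plywood, 92 (x) by 136 (y), walls 4 thick, rim 16 above the table, floor 4 thick. A partition 4 thick, as high as the rim, along x at y = 0 makes two bays, each 84 (x) by 62 (y), centred at y = +33 and -33 mm. Origin: centre of the underside, z up.
- tray_for_hands: hand tray, fixed: very shallow, dark wood lined with grey felt, 92 (x) by 158 (y), walls 4 thick, rim 10 above the table, floor 4 thick, no partition. Origin: centre of the underside, z up.
- brush_pot: blue ceramic pot with three brushes standing in it, 56 across, 74 tall, the brush tips up to 160 above the table; a bystander, loose, 0.4 kg. Origin: centre of its underside, z up.
- glue_bottle: white plastic glue bottle with an orange nozzle, 48 across, 116 tall; a bystander, loose, 0.3 kg. Origin: centre of its underside, z up.
Things that resemble listed ones, but are neither listed nor needed, are in the scene too. What is shaped like the puppet_hand_b but blue is not meant. Of the things shaped like the head, the wooden one is meant.

How it is judged:
At the end, for the whole second after the job is handed in: Head over the free peg (12 mm), foot on the board (6 mm); boots on the boot tray's floor (4 mm), one in each bay; both hands palm down on the hand tray's floor (4 mm), inside its walls; all within 0.15 rad of upright or flat, and at rest (x of head in the frame of head_stand between -0.012 and 0.012 m and y of head in the frame of head_stand between 0.033 and 0.057 m and z of head in the frame of head_stand between 0.006 and 0.018 m and angle between each of head, boot_a, boot_b, puppet_hand_a, puppet_hand_b's own z axis and vertical below 0.15 rad and x of boot_a in the frame of boot_tray between -0.034 and 0.034 m and z of boot_a in the frame of boot_tray between 0 and 0.008 m and x of boot_b in the frame of boot_tray between -0.034 and 0.034 m and z of boot_b in the frame of boot_tray between 0 and 0.008 m and ((y of boot_a in the frame of boot_tray between 0.008 and 0.058 m and y of boot_b in the frame of boot_tray between -0.058 and -0.008 m) or (y of boot_a in the frame of boot_tray between -0.058 and -0.008 m and y of boot_b in the frame of boot_tray between 0.008 and 0.058 m)) and x of puppet_hand_a in the frame of tray_for_hands between -0.036 and 0.036 m and y of puppet_hand_a in the frame of tray_for_hands between -0.069 and 0.069 m and z of puppet_hand_a in the frame of tray_for_hands between 0 and 0.008 m and x of puppet_hand_b in the frame of tray_for_hands between -0.036 and 0.036 m and y of puppet_hand_b in the frame of tray_for_hands between -0.069 and 0.069 m and z of puppet_hand_b in the frame of tray_for_hands between 0 and 0.008 m and linear speed of each of head, boot_a, boot_b, puppet_hand_a, puppet_hand_b below 0.02 m/s); the robot touches nothing.
It fails at once if the brush pot is tipped by more than 0.35 rad or shifted by more than 30 mm (angle between brush_pot's own z axis and vertical above 0.35 rad or distance of brush_pot from where it was at the start of the episode above 0.03 m).
It fails at once if the glue bottle is tipped by more than 0.35 rad or shifted by more than 30 mm (angle between glue_bottle's own z axis and vertical above 0.35 rad or distance of glue_bottle from where it was at the start of the episode above 0.03 m).
It fails at once if a part is dropped: out of the fingers and moving faster than 0.7 m/s (a fall of 25 mm) ((linear speed of head above 0.7 m/s and contact force between head and the fingers below 0.05 N) or (linear speed of boot_a above 0.7 m/s and contact force between boot_a and the fingers below 0.05 N) or (linear speed of boot_b above 0.7 m/s and contact force between boot_b and the fingers below 0.05 N) or (linear speed of puppet_hand_a above 0.7 m/s and contact force between puppet_hand_a and the fingers below 0.05 N) or (linear speed of puppet_hand_b above 0.7 m/s and contact force between puppet_hand_b and the fingers below 0.05 N)).
It also fails if it takes over 141 s, if anything falls off the work surface, if the arm or the gripper's body presses on something with over 40 N, if the wrist force passes 120 N, or if a joint passes its speed limit or range.

### The arm

A 6-joint arm with a two-finger parallel gripper is mounted at the origin on the work surface. World frame = base frame: x ahead of the robot, y to its left, z up, the work surface at z = 0. Lengths are in m, angles in rad, forces in N, time in s.
With the tool pointing down it reaches from about 0.425 to 0.95 m from the base axis. Payload 3.5 kg.
Tool frame: the origin (TCP) lies midway between the tips of the shut fingers; the grasp point (between the pads) lies 19 mm behind it; z points along the fingers, y is the direction in which the jaws open and shut (so a half turn about z gives the same grasp; the last joint's range is limited). The gripper opens to 85 mm and grips with 20 to 120 N. Pads are 22 mm wide; open, the fingers measure 114 mm over their backs; the gripper's body (76 mm by 85 mm) begins 54 mm behind the grasp point. The pads swing forward as they close: fully open they stand 13 mm farther back than shut.
Start: joints at [0.989, 0.286, 1.577, -0, 1.279, -0.15], TCP at [0.282, 0.613, 0.199] pointing down, gripper open.
Joint ranges: [-2.77, 2.77], [-0.9, 2.22], [0.21, 2.48], [-1.53, 4.67], [0.24, 2.81], [-2.84, 2.84]. Speed limits (rad/s): [2.79, 2.79, 3.14, 3.14, 3.14, 3.14].

### API

Orientations are given as a unit quaternion [x, y, z, w].
In Python, from plant import * gives the robot as it stands.
- The arm moves only by the shell command python3 -m jog 'ROWS' [FORCE]. ROWS is a JSON object of lists of equal length, an entry for each row: "travel": the shift along the world's x, y, z in mm, a list of three; "dr": the turn, a rotation vector about the world's x, y, z in degrees, a list of three; "jaw": the closure in counts, from 0 (fully open) to 255 (shut). In form: {"travel": [[x, y, z], ...], "dr": [[wx, wy, wz], ...], "jaw": [jaw, ...]}. A call has 1 to 5 rows; each row shifts and turns the commanded pose from where the row before left it; what a row does not reach is not made up. A row lasts 1/12 s, in which the tool goes at most 41.7 mm and 7.16 degrees, less where a joint would pass 70% of its speed; a pose out of reach is approached as far as the arm can. A call is refused whole if a number of a shift passes 41.7 or a number of a turn 7.16, either way. A call with a gripper value outside its range is refused whole. The fingers move at their own pace and stop on an object; FORCE is the grip in N (left out, the last holds). Time passes only in rows, so rows that do not move let the fingers close. It gives the time, the measured TCP pose, the force and the opening at its end, in the units of the state.
- get_state(): the state, without advancing time (a new reading comes with each control period).
- read_camera(name): name is "scene" or "top" or "wrist"; returns the picture (480x640x3 uint8, red, green, blue); there is no depth.
- camera_info(name): a dict with "K" (3x3 intrinsics, pixels), "R" (3x3) and "t" (3): a world point X has camera coordinates R X + t; the wrist camera has in their place "mount" (4x4, takes a point from camera to tool coordinates, whose origin is the TCP and whose axes are the flange's). Camera axes: x right, y down, z forward; pixel columns grow to the right and rows downward; lengths in m; the calibration is good to about 2 mm. A picture is of the moment at which its call begins: read the wrist's pose just before it. camera_info takes no time and is no camera call.
- sign_off(): hands the job in, once; it reports no verdict.
The state is a dict: "time": time; "qpos": joint angles; "dq": joint speeds; "joint_efforts": joint torques, N m; "eef_pos": TCP position; "tcp_rot": TCP orientation; "contact_force": force on the tool from outside, world axes, zero at the start; "wrist_torque": the same for the moment, N m; "opening": opening from 0.0 (shut) to 1.0 (fully open).
Only numpy, scipy, OpenCV 4.12 (cv2) and the standard library are available. Lean on these libraries where they do the work, as an engineer would, in place of code of your own. Each camera call takes 0.05 s, during which the arm holds its last target. There are 200 camera calls.

## Working session

There is one attempt and no reset: what is moved stays moved. The work goes in short steps, Python scripts to look and compute and a shell command to move; the robot and the scene stay as the last step left them, time stands still between calls to the robot, and variables do not carry over. Pictures are saved under pics/ and viewed, about 12 in all and at most 16, crops included, and the job is handed in when it is done.

```bash
ls; mkdir -p pics; python3 - <<'E'
from plant import *
import cv2
for n in("scene","top"):
    cv2.imwrite(f"pics/{n}0.png",cv2.cvtColor(read_camera(n),cv2.COLOR_RGB2BGR)); print(n,camera_info(n))
print(camera_info("wrist")); print(get_state())
E
```

```text
pics
scene {'K': array([[488.93897651,   0.        , 314.93227168],
       [  0.        , 488.93897651, 230.89674168],
       [  0.        ,   0.        ,   1.        ]]), 'R': array([[ 0.1286883 ,  0.99160287, -0.01276959],
       [ 0.81680438, -0.11328799, -0.56568227],
       [-0.56237881,  0.06236643, -0.82452441]]), 't': array([-0.05163901, -0.39366802,  1.46399659])}
top {'K': array([[569.2401449 ,   0.        , 313.15471988],
       [  0.        , 569.2401449 , 240.90663936],
       [  0.        ,   0.        ,   1.        ]]), 'R': array([[ 0.01647768, -0.99979292, -0.01194183],
       [-0.98991095, -0.01463146, -0.14093341],
       [ 0.14072949,  0.0141436 , -0.98994705]]), 't': array([-0.01650353,  0.52204642,  1.06769976])}
{'K': array([[430.36282671,   0.        , 321.85371021],
       [  0.        , 430.36282671, 240.73424745],
       [  0.        ,   0.        ,   1.        ]]), 'mount': array([[-9.54265267e-04, -9.52717847e-01, -3.03854887e-01,
         7.65784490e-02],
       [ 9.99999355e-01, -1.09628070e-03,  2.96791466e-04,
        -3.89713864e-04],
       [-6.15868776e-04, -3.03854408e-01,  9.52718279e-01,
        -1.75138196e-01],
       [ 0.00000000e+00,  0.00000000e+00,  0.00000000e+00,
         1.00000000e+00]])}
{'time': 0.1, 'qpos': array([ 9.88969812e-01,  2.87117834e-01,  1.57804399e+00,  2.52588250e-05,
        1.27860823e+00, -1.50026976e-01]), 'dq': array([ 0.00070708, -0.0031981 , -0.00209367,  0.00208009, -0.00466019,
       -0.00130142]), 'joint_efforts': array([ 1.56088150e-03, -4.07299662e+01, -2.93699992e+01, -7.83969267e-05,
        3.42014326e-03,  4.36320590e-06]), 'eef_pos': array([0.28210236, 0.6124859 , 0.19755116]), 'tcp_rot': array([ 2.14229835e-01,  9.76782674e-01, -1.01229281e-03, -4.00842288e-04]), 'contact_force': array([ 0.14248288, -0.00684911, -0.2065715 ]), 'wrist_torque': array([ 0.03811033,  0.02397586, -0.00894154]), 'opening': 1.0004078732169293}
```

View pics/top0.png

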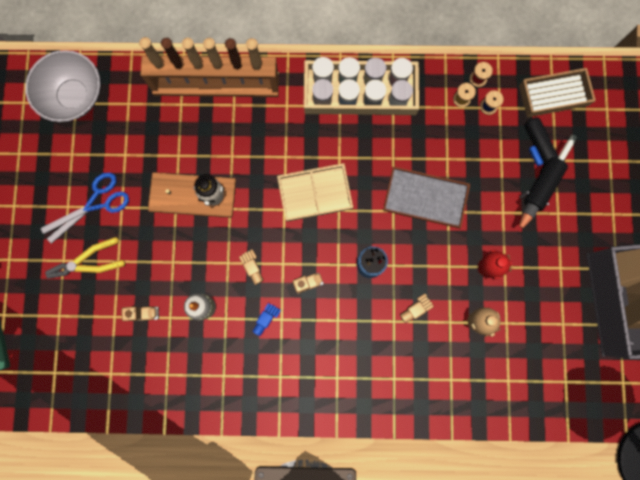

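View pics/scene0.png

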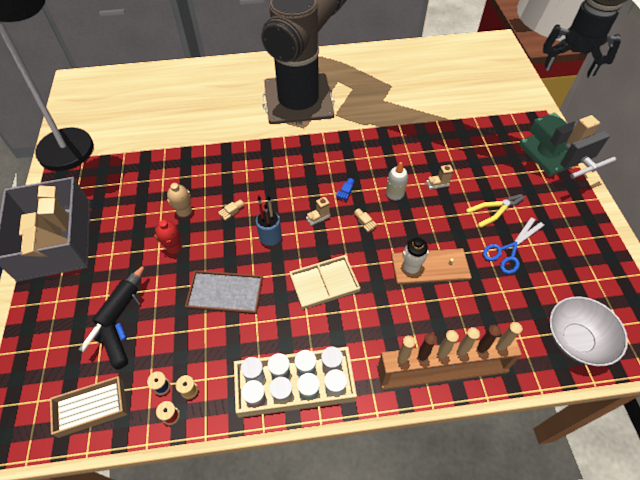

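```bash
cat > h.py <<'E'
from plant import *
import cv2, numpy as np
from scipy.spatial.transform import Rotation as Ro
def cast(n,px,z,pose=None):
    c=camera_info(n); K=c["K"]; px=np.atleast_2d(np.float64(px))
    d=np.c_[px,np.ones(len(px))]@np.linalg.inv(K).T
    if n=="wrist":
        p,q=pose; Rt=Ro.from_quat(q).as_matrix(); M=c["mount"]
        d=d@(Rt@M[:3,:3]).T; o=p+Rt@M[:3,3]
    else:
        d=d@c["R"]; o=-c["R"].T@c["t"]
    return o+d*((z-o[2])/d[:,2])[:,None]
def proj(n,X,pose=None):
    c=camera_info(n); X=np.atleast_2d(X)
    if n=="wrist":
        p,q=pose; Rt=Ro.from_quat(q).as_matrix(); M=c["mount"]
        x=((X-p)@Rt-M[:3,3])@M[:3,:3]
    else: x=X@c["R"].T+c["t"]
    x=x@c["K"].T
    return x[:,:2]/x[:,2:]
def snap(n,f):
    s=get_state(); im=cv2.cvtColor(read_camera(n),cv2.COLOR_RGB2BGR); cv2.imwrite("pics/"+f,im)
    return im,(s["eef_pos"],s["tcp_rot"])
E
python3 - <<'E'
from h import *
im=cv2.imread("pics/top0.png")
h=cv2.cvtColor(im,cv2.COLOR_BGR2HSV)
# tan wood: hue 8-25, moderate saturation, bright
m=((h[...,0]>8)&(h[...,0]<26)&(h[...,1]<190)&(h[...,1]>40)&(h[...,2]>90)).astype('u1')
m=cv2.morphologyEx(m,cv2.MORPH_OPEN,np.ones((4,4)))
g=((h[...,1]<50)&(h[...,2]>60)&(h[...,2]<170)).astype('u1'); g=cv2.morphologyEx(g,cv2.MORPH_OPEN,np.ones((4,4)))
for nm,M,z in(("wood",m,.0),("grey",g,.01)):
  for c in cv2.findContours(M,0,2)[0]:
    a=cv2.contourArea(c); x,y,w,hh=cv2.boundingRect(c)
    if a<60 or not(160<y<340) or not(100<x<540): continue
    r=cv2.minAreaRect(c); b=cast("top",cv2.boxPoints(r),z if a<1000 else .016)[:,:2]
    e1,e2=b[1]-b[0],b[2]-b[1]; e=e1 if np.hypot(*e1)>np.hypot(*e2) else e2
    print(nm,np.round(r[0]),a,'world',b.mean(0).round(3),'size',np.hypot(*e1).round(3),np.hypot(*e2).round(3),'long axis deg',np.degrees(np.arctan2(e[1],e[0])).round(1))
cs=[(140,314),(308,283),(251,266),(417,308),(485,321),(180,192)]
t=[cv2.resize(im[y-33:y+33,x-33:x+33],(264,264),interpolation=cv2.INTER_CUBIC) for x,y in cs]
cv2.imwrite("pics/m1.png",np.vstack([np.hstack(t[:3]),np.hstack(t[3:])]))
E
```

```text
wood [545. 322.] 142.0 world [ 0.374 -0.464] size 0.078 0.019 long axis deg -89.1
wood [179. 319.] 70.0 world [0.368 0.254] size 0.044 0.008 long axis deg -89.1
wood [488. 323.] 564.5 world [ 0.371 -0.352] size 0.052 0.052 long axis deg -27.6
wood [129. 314.] 183.0 world [0.375 0.354] size 0.032 0.026 long axis deg -89.1
wood [150. 314.] 203.0 world [0.377 0.313] size 0.034 0.027 long axis deg -89.1
wood [451. 312.] 85.0 world [ 0.389 -0.281] size 0.008 0.053 long axis deg 179.0
wood [417. 310.] 507.0 world [ 0.394 -0.214] size 0.059 0.057 long axis deg -89.1
wood [394. 314.] 176.0 world [ 0.385 -0.169] size 0.008 0.109 long axis deg 179.8
wood [338. 304.] 117.5 world [ 0.403 -0.059] size 0.008 0.075 long axis deg -179.4
wood [308. 283.] 370.0 world [0.442 0.001] size 0.058 0.03 long axis deg -72.4
wood [288. 270.] 89.0 world [0.468 0.041] size 0.032 0.032 long axis deg -178.8
wood [149. 262.] 78.0 world [0.479 0.32 ] size 0.052 0.006 long axis deg -89.1
wood [116. 263.] 79.5 world [0.477 0.386] size 0.04 0.012 long axis deg -89.1
wood [254. 268.] 433.0 world [0.472 0.109] size 0.037
[... 714 characters left out ...]
2 0.212] size 0.153 0.034 long axis deg -7.7
grey [310. 304.] 294.5 world [ 0.401 -0.003] size 0.029 0.054 long axis deg -179.1
grey [249. 300.] 459.0 world [0.408 0.116] size 0.047 0.068 long axis deg -178.3
grey [362. 298.] 498.5 world [ 0.415 -0.106] size 0.037 0.078 long axis deg -179.9
grey [414. 285.] 300.5 world [ 0.442 -0.206] size 0.045 0.055 long axis deg 179.4
grey [310. 252.] 167.5 world [ 0.503 -0.002] size 0.02 0.034 long axis deg -179.1
grey [532. 210.] 66.5 world [ 0.594 -0.444] size 0.018 0.018 long axis deg 177.8
grey [212. 196.] 143.0 world [0.614 0.198] size 0.042 0.029 long axis deg -89.2
grey [427. 198.] 2885.5 world [ 0.615 -0.234] size 0.083 0.149 long axis deg -102.7
```

View pics/m1.png

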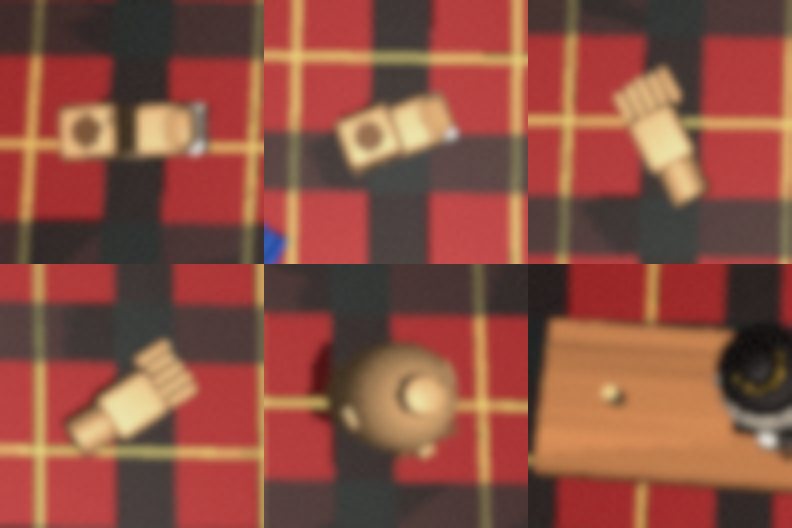

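The top view shows the parts clearly, with these pixel positions:
- Boots: (140,314) with the toe towards -y, and (308,283).
- Hands: (251,267) and (417,309).
- Wooden head: (485,321), ears along the line (473,326)–(499,316).
- Free peg: (167,191).

Next I cast these points at their true heights.

```bash
python3 - <<'E'
from h import *
for n,px,z in[("bootA shaft top",(128.5,313.5),.06),("bootA toe",(158,313.5),.02),("bootB shaft top",(301,283.7),.06),("bootB toe",(321,279),.02),("hand1 palm",(251,267.5),.022),("hand1 wrist",(257.3,279.3),.018),("hand1 fing",(248,256),.018),("hand2 palm",(416.5,309.7),.022),("hand2 wrist",(405.3,316.5),.018),("hand2 fing",(426.5,301.5),.018),("head knot",(491,320),.1),("head skull",(484.7,321),.054),("ear1",(473.5,326.5),.05),("ear2",(499,315.7),.05),("peg",(167.5,191),.029)]:
    p=cast("top",px,z)[0]; print(n,p.round(3),'r',np.hypot(*p[:2]).round(3))
# scene-view cross checks: projected px of candidates
im=cv2.imread("pics/top0.png")
t=[cv2.resize(im[y-40:y+40,x-55:x+55],(396,288),interpolation=cv2.INTER_CUBIC) for x,y in [(315,195),(427,196)]]
cv2.imwrite("pics/m2.png",np.hstack(t))
E
```

```text
bootA shaft top [0.377 0.335 0.06 ] r 0.504
bootA toe [0.378 0.291 0.02 ] r 0.477
bootB shaft top [0.437 0.013 0.06 ] r 0.438
bootB toe [ 0.45  -0.025  0.02 ] r 0.45
hand1 palm [0.47  0.113 0.022] r 0.483
hand1 wrist [0.447 0.1   0.018] r 0.458
hand1 fing [0.493 0.12  0.018] r 0.507
hand2 palm [ 0.393 -0.21   0.022] r 0.446
hand2 wrist [ 0.38  -0.189  0.018] r 0.424
hand2 fing [ 0.409 -0.23   0.018] r 0.47
head knot [ 0.375 -0.329  0.1  ] r 0.499
head skull [ 0.374 -0.331  0.054] r 0.499
ear1 [ 0.363 -0.311  0.05 ] r 0.478
ear2 [ 0.384 -0.359  0.05 ] r 0.526
peg [0.619 0.283 0.029] r 0.681
```

View pics/m2.png

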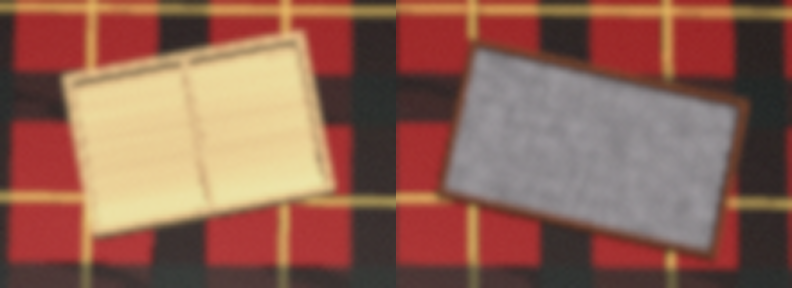

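```bash
python3 - <<'E'
from h import *
for n,o,q,z in[("boot",(260,155),[(62,76),(302,30),(335,190),(95,238)],.016),("hand",(372,156),[(78,42),(354,98),(319,256),(46,194)],.010)]:
    P=cast("top",np.array(q)/3.6+o,z)[:,:2]; c=P.mean(0); y=(P[0]-P[1]+P[3]-P[2])/2; yaw=np.degrees(np.arctan2(y[1],y[0]))-90
    print(n,c.round(4),yaw.round(1),[np.hypot(*(P[i]-P[i-1])).round(3) for i in range(4)])
    t=np.radians(yaw)
    for v in((0,36),(0,-36)): print(v,(c+np.array([[np.cos(t),-np.sin(t)],[np.sin(t),np.cos(t)]])@(np.array(v)/1000)).round(4))
E
```

```text
boot [ 0.6243 -0.0104] 12.1 [np.float64(0.094), np.float64(0.137), np.float64(0.093), np.float64(0.135)]
(0, 36) [0.6167 0.0248]
(0, -36) [ 0.6318 -0.0456]
hand [ 0.6187 -0.2353] -11.7 [np.float64(0.089), np.float64(0.157), np.float64(0.092), np.float64(0.154)]
(0, 36) [ 0.626  -0.2001]
(0, -36) [ 0.6114 -0.2706]
```

```bash
J="python3 -m jog"; python3 -m jog '{"travel":[[19,-41,0],[19,-41,0],[19,-41,0],[19,-41,0],[19,-41,0]],"dr":[[0,0,-7],[0,0,-7],[0,0,-7],[0,0,-7],[0,0,-7]],"jaw":[60,60,60,60,60]}' 30
python3 -m jog '{"travel":[[0,-36,0],[0,-36,0],[0,0,0],[0,0,0],[0,0,0]],"dr":[[0,0,-7],[0,0,-7],[0,0,-7],[0,0,-7],[0,0,-2]],"jaw":[60,60,60,60,60]}'
```

```text
time: 0.52
eef_pos: [0.37, 0.4221, 0.1981]
tcp_rot: [0.5, 0.866, -0.0, -0.0]
contact_force: [1.2, 0.3, -0.0]
opening: 0.769
time: 0.93
eef_pos: [0.3699, 0.351, 0.1984]
tcp_rot: [0.708, 0.706, -0.0, -0.0]
contact_force: [-0.8, -1.0, 0.3]
opening: 0.767
```

```bash
python3 - <<'E'
from h import *
im,pose=snap("wrist","w1.png"); print(pose)
print(proj("wrist",[[.377,.335,.06],[.378,.291,.02]],pose))
E
```

```text
(array([0.36991598, 0.35097655, 0.19841783]), array([ 7.07765578e-01,  7.06447296e-01, -3.10017634e-04, -9.53357371e-05]))
[[330.06228711 232.02979353]
 [330.20888741 267.10435101]]
```

View pics/w1.png

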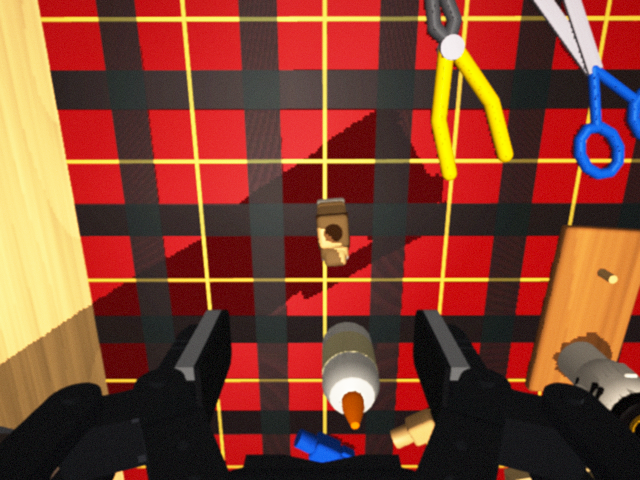

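The boot shaft's hole is at (333,233). The top-camera estimate predicted (330,232), so they agree to about 2 mm. Going down on boot A.

```bash
python3 -m jog '{"travel":[[8,-16,-30],[0,0,-40],[0,0,-40],[0,0,-35],[0,0,-25]],"dr":[[0,0,0],[0,0,0],[0,0,0],[0,0,0],[0,0,0]],"jaw":[60,60,60,60,60]}' 
python3 -m jog '{"travel":[[0,0,0],[0,0,0],[0,0,0],[0,0,0],[0,0,0]],"dr":[[0,0,0],[0,0,0],[0,0,0],[0,0,0],[0,0,0]],"jaw":[60,255,255,255,255]}' 30
python3 -m jog '{"travel":[[0,0,0],[0,0,0],[0,0,0],[0,0,5],[0,0,20]],"dr":[[0,0,0],[0,0,0],[0,0,0],[0,0,0],[0,0,0]],"jaw":[255,255,255,255,255]}'
```

```text
time: 1.4
eef_pos: [0.3758, 0.3347, 0.025]
tcp_rot: [0.705, 0.709, -0.002, -0.001]
contact_force: [-0.5, 0.9, -0.8]
opening: 0.761
time: 1.82
eef_pos: [0.3797, 0.3371, 0.0313]
tcp_rot: [0.705, 0.709, 0.002, 0.001]
contact_force: [-0.5, -0.1, 0.1]
opening: 0.197
time: 2.23
eef_pos: [0.3756, 0.3345, 0.0513]
tcp_rot: [0.706, 0.709, -0.003, -0.001]
contact_force: [-0.3, -0.3, -0.2]
opening: -0.001
```

Fully shut, so the grasp missed. I need a look.

```bash
python3 -m jog '{"travel":[[0,20,40],[0,10,40],[0,0,0]],"dr":[[0,0,0],[0,0,0],[0,0,0]],"jaw":[60,60,60]}' 
python3 - <<'E'
from h import *
im,pose=snap("wrist","w2.png"); im2,_=snap("scene","s2.png"); print(pose)
print(proj("wrist",[[.377,.335,.06],[.377,.335,0]],pose))
a=cv2.resize(im2[130:240,380:490],(440,440),interpolation=cv2.INTER_CUBIC)
cv2.imwrite("pics/m3.png",np.hstack([cv2.resize(im[:480,150:500],(350,440)),a]))
E
```

```text
time: 2.48
eef_pos: [0.383, 0.3692, 0.1409]
tcp_rot: [0.705, 0.709, 0.008, 0.002]
contact_force: [1.8, 1.1, 1.3]
opening: 0.416
(array([0.38296423, 0.36922749, 0.14086493]), array([0.70503025, 0.70912559, 0.00841857, 0.00153623]))
[[309.15776482 285.90994376]
 [310.17462087 255.52215919]]
```

View pics/m3.png

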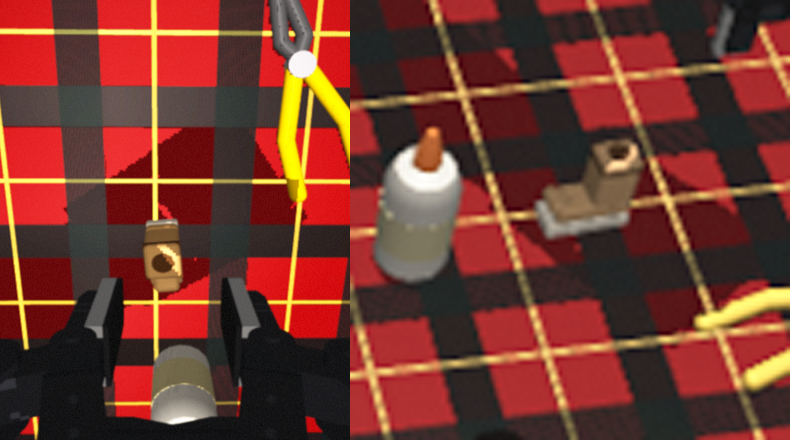

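```bash
python3 - <<'E'
from h import *
print(proj("scene",[[.383,.369,.14],[.377,.335,.06],[.377,.335,0],[.378,.291,.0]]), proj("top",[[.383,.369,.14]]))
print(cast("scene",[(447,168),(434,188)],.06),cast("scene",[(431,186)],.01))
im,p=snap("top","t2.png")
cv2.imwrite("pics/m4.png",cv2.resize(im[240:400,40:260],(660,480),interpolation=cv2.INTER_CUBIC))
E
```

```text
[[467.91787132 145.54458548]
 [446.13808281 167.90097065]
 [441.33294298 183.38684144]
 [424.90859042 185.49738643]] [[ 93.81225477 308.75105035]]
[[0.37762043 0.3370339  0.06      ]
 [0.43590746 0.28786886 0.06      ]] [[0.38966098 0.30218941 0.01      ]]
```

View pics/m4.png

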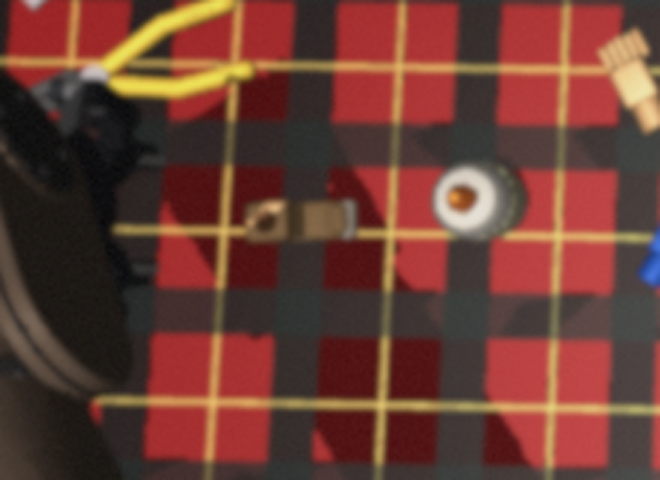

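Both cameras agree on the boot and the TCP. I'll go down again with open jaws and look before closing.

```bash
python3 -m jog '{"travel":[[0,-30,0],[0,0,-35],[0,0,-40],[0,0,-31],[0,0,0]],"dr":[[0,0,0],[0,0,0],[0,0,0],[0,0,0],[0,0,0]],"jaw":[60,60,60,60,60]}' 
python3 -m jog '{"travel":[[0,0,0],[0,0,0],[0,0,0]],"dr":[[0,0,0],[0,0,0],[0,0,0]],"jaw":[60,60,60]}' 
python3 - <<'E'
from h import *
im,pose=snap("wrist","w3.png"); im2,_=snap("scene","s3.png"); im3,_=snap("top","t3.png"); print(pose,get_state()["opening"])
a=cv2.resize(im2[130:230,390:490],(400,400),interpolation=cv2.INTER_CUBIC)
cv2.imwrite("pics/m5.png",np.hstack([cv2.resize(im[80:480,120:520],(400,400)),a]))
E
```

```text
time: 3.05
eef_pos: [0.3711, 0.33, 0.0166]
tcp_rot: [0.706, 0.708, -0.009, -0.002]
contact_force: [-0.7, -0.1, -1.6]
opening: 0.764
time: 3.3
eef_pos: [0.3797, 0.3356, 0.0272]
tcp_rot: [0.705, 0.709, 0.002, 0.001]
contact_force: [-0.3, -0.4, -0.1]
opening: 0.764
(array([0.37965075, 0.33558957, 0.02723828]), array([7.05466570e-01, 7.08740578e-01, 1.85627683e-03, 5.14700348e-04])) 0.7661493020911165
```

View pics/m5.png

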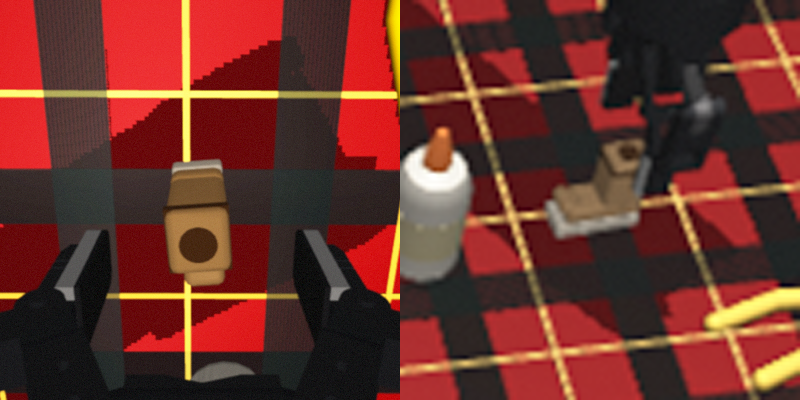

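```bash
python3 - <<'E'
from h import *
for z in(.03,.05,.07): print(z,proj("scene",[[.347,.335,z],[.411,.335,z]]).round(1).tolist(),proj("top",[[.347,.335,z],[.411,.335,z]]).round(1).tolist())
im=cv2.imread("pics/t3.png"); s=cv2.imread("pics/s3.png")
cv2.imwrite("pics/m6.png",np.hstack([cv2.resize(im[270:350,80:160],(400,400),interpolation=cv2.INTER_CUBIC),cv2.resize(s[130:210,410:490],(400,400),interpolation=cv2.INTER_CUBIC)]))
E
```

```text
0.03 [[440.5, 167.1], [447.4, 186.0]] [[132.7, 329.3], [134.7, 295.8]]
0.05 [[442.0, 161.8], [449.1, 180.8]] [[129.2, 329.4], [131.3, 295.3]]
0.07 [[443.6, 156.4], [450.9, 175.5]] [[125.6, 329.5], [127.8, 294.8]]
```

View pics/m6.png

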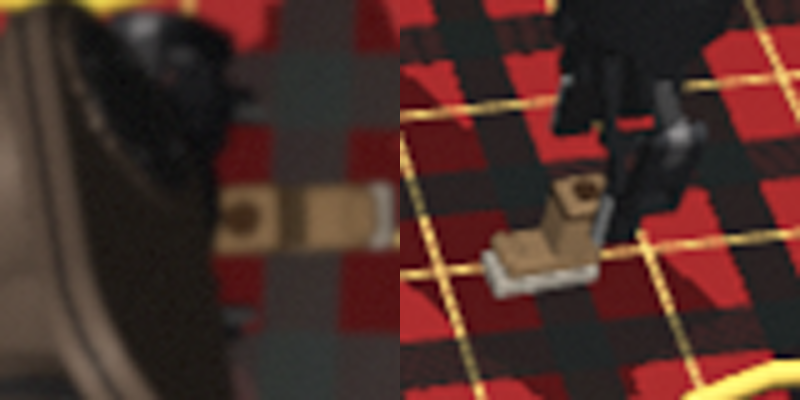

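Scene, top and wrist views all put the open fingertips at about z = 0.065, while the reported TCP is 0.027. So the tips were above the shaft. I'll go about 35 mm lower, gently, watching the force.

```bash
python3 -m jog '{"travel":[[0,0,-10],[0,0,-10],[0,0,-8],[0,0,-5],[0,0,0]],"dr":[[0,0,0],[0,0,0],[0,0,0],[0,0,0],[0,0,0]],"jaw":[60,60,60,60,60]}' 
python3 -m jog '{"travel":[[0,0,0],[0,0,0],[0,0,0],[0,0,0],[0,0,0]],"dr":[[0,0,0],[0,0,0],[0,0,0],[0,0,0],[0,0,0]],"jaw":[255,255,255,255,255]}' 30
python3 -m jog '{"travel":[[0,0,0],[0,0,0],[0,0,0],[0,0,5],[0,0,10]],"dr":[[0,0,0],[0,0,0],[0,0,0],[0,0,0],[0,0,0]],"jaw":[255,255,255,255,255]}'
```

```text
time: 3.87
eef_pos: [0.3765, 0.3337, -0.0101]
tcp_rot: [0.706, 0.709, -0.002, -0.001]
contact_force: [-0.2, -0.4, -0.0]
opening: 0.764
time: 4.28
eef_pos: [0.3784, 0.3349, -0.0074]
tcp_rot: [0.706, 0.709, 0.001, 0.0]
contact_force: [0.2, 0.6, 0.5]
opening: 0.275
time: 4.7
eef_pos: [0.3766, 0.3338, 0.0061]
tcp_rot: [0.706, 0.709, -0.002, -0.0]
contact_force: [0.4, 0.7, -0.1]
opening: 0.275
```

Gripped: the opening is 23.4 mm for a 24 mm shaft. So the reported TCP z reads about 30 mm lower than the true fingertip height. Now lift and carry to the +y bay, turning by -78°.

```bash
python3 -m jog '{"travel":[[0,0,20],[0,0,35],[0,0,35],[0,0,25],[0,0,10]],"dr":[[0,0,0],[0,0,0],[0,0,0],[0,0,0],[0,0,0]],"jaw":[255,255,255,255,255]}'
python3 -m jog '{"travel":[[15,-15,0],[25,-30,0],[25,-30,0],[25,-30,0],[25,-30,0]],"dr":[[0,0,-7],[0,0,-7],[0,0,-7],[0,0,-7],[0,0,-7]],"jaw":[255,255,255,255,255]}'
python3 -m jog '{"travel":[[25,-30,0],[25,-30,0],[25,-30,0],[25,-30,0],[18,-25,0]],"dr":[[0,0,-7],[0,0,-7],[0,0,-7],[0,0,-7],[0,0,-7]],"jaw":[255,255,255,255,255]}'
python3 -m jog '{"travel":[[12,-18,0],[6,-9,0],[0,0,0],[0,0,0],[0,0,0]],"dr":[[0,0,-7],[0,0,-1],[0,0,0],[0,0,0],[0,0,0]],"jaw":[255,255,255,255,255]}'
python3 - <<'E'
from h import *
im,pose=snap("wrist","w4.png"); print(pose)
cv2.imwrite("pics/w4s.png",cv2.resize(im,(480,360)))
E
```

```text
time: 5.12
eef_pos: [0.3803, 0.336, 0.1375]
tcp_rot: [0.705, 0.709, 0.004, 0.001]
contact_force: [0.4, 1.0, 0.0]
opening: 0.281
time: 5.53
eef_pos: [0.493, 0.1981, 0.1313]
tcp_rot: [0.887, 0.461, -0.001, -0.0]
contact_force: [0.2, 0.1, 0.1]
opening: 0.274
time: 5.95
eef_pos: [0.6119, 0.0522, 0.1311]
tcp_rot: [0.985, 0.172, -0.001, 0.0]
contact_force: [0.2, -0.8, 0.3]
opening: 0.278
time: 6.37
eef_pos: [0.6279, 0.029, 0.1315]
tcp_rot: [0.994, 0.108, -0.001, -0.0]
contact_force: [-0.1, -0.7, -0.2]
opening: 0.276
(array([0.62790069, 0.02895735, 0.13150319]), array([ 9.94132419e-01,  1.08166364e-01, -7.77474365e-04, -4.08702343e-04]))
```

View pics/w4.png

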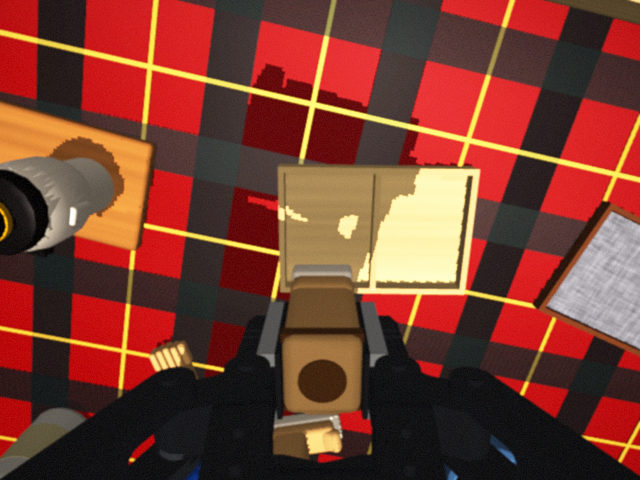

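```bash
python3 - <<'E'
from h import *
pose=(np.array([0.6279,0.02896,0.1315]),np.array([.99413,.10817,-.00078,-.00041]))
for z in(.016,):
  P=cast("wrist",[(278,167),(480,170),(466,294),(280,291)],z,pose)[:,:2]; print(P.round(4).tolist(),P.mean(0).round(4),[np.hypot(*(P[i]-P[i-1])).round(3) for i in range(4)])
E
python3 -m jog '{"travel":[[1,-1,-20],[0,0,-35],[0,0,-30],[0,0,-20],[0,0,-10]],"dr":[[0,0,0],[0,0,0],[0,0,0],[0,0,0],[0,0,0]],"jaw":[255,255,255,255,255]}'
python3 -m jog '{"travel":[[0,0,-5],[0,0,-3],[0,0,0],[0,0,0],[0,0,0]],"dr":[[0,0,0],[0,0,0],[0,0,0],[0,0,0],[0,0,0]],"jaw":[255,255,255,255,255]}'
```

```text
[[0.6587, 0.0651], [0.6858, -0.068], [0.5967, -0.0874], [0.5697, 0.047]] [ 0.6277 -0.0108] [np.float64(0.091), np.float64(0.136), np.float64(0.091), np.float64(0.137)]
time: 6.83
eef_pos: [0.6266, 0.0285, 0.0134]
tcp_rot: [0.994, 0.108, -0.003, -0.001]
contact_force: [-0.4, -0.8, -0.0]
opening: 0.276
time: 7.25
eef_pos: [0.6314, 0.0266, 0.011]
tcp_rot: [0.994, 0.107, 0.002, 0.0]
contact_force: [0.3, -0.2, 1.1]
opening: 0.278
```

```bash
python3 -m jog '{"travel":[[0,0,-4],[0,0,-3],[0,0,-2],[0,0,0],[0,0,0]],"dr":[[0,0,0],[0,0,0],[0,0,0],[0,0,0],[0,0,0]],"jaw":[255,255,255,255,255]}'
python3 -m jog '{"travel":[[0,0,-1],[0,0,-1],[0,0,-1],[0,0,0],[0,0,0]],"dr":[[0,0,0],[0,0,0],[0,0,0],[0,0,0],[0,0,0]],"jaw":[255,255,255,255,255]}'
```

```text
time: 7.67
eef_pos: [0.6298, 0.0266, -0.0003]
tcp_rot: [0.994, 0.107, -0.0, -0.0]
contact_force: [0.0, 0.5, -0.6]
opening: 0.278
time: 8.08
eef_pos: [0.63, 0.0267, -0.003]
tcp_rot: [0.994, 0.107, -0.0, -0.0]
contact_force: [0.3, -0.3, -0.9]
opening: 0.277
```

```bash
python3 -m jog '{"travel":[[0,0,-1],[0,0,0],[0,0,0],[0,0,0]],"dr":[[0,0,0],[0,0,0],[0,0,0],[0,0,0]],"jaw":[255,255,255,255]}'
python3 -m jog '{"travel":[[0,0,-1],[0,0,0],[0,0,0],[0,0,0]],"dr":[[0,0,0],[0,0,0],[0,0,0],[0,0,0]],"jaw":[255,255,255,255]}'
python3 -m jog '{"travel":[[0,0,-1],[0,0,0],[0,0,0],[0,0,0]],"dr":[[0,0,0],[0,0,0],[0,0,0],[0,0,0]],"jaw":[255,255,255,255]}'
```

```text
time: 8.42
eef_pos: [0.6304, 0.0266, -0.0034]
tcp_rot: [0.994, 0.107, 0.0, 0.0]
contact_force: [-0.5, -1.0, 2.2]
opening: 0.28
time: 8.75
eef_pos: [0.6305, 0.0266, -0.0034]
tcp_rot: [0.994, 0.107, 0.0, 0.0]
contact_force: [-1.5, 0.5, 7.2]
opening: 0.275
time: 9.08
eef_pos: [0.6305, 0.0266, -0.0034]
tcp_rot: [0.994, 0.107, -0.0, 0.0]
contact_force: [-4.6, 0.8, 11.4]
opening: 0.272
```

```bash
python3 -m jog '{"travel":[[0,0,2],[0,0,0],[0,0,0],[0,0,0],[0,0,20]],"dr":[[0,0,0],[0,0,0],[0,0,0],[0,0,0],[0,0,0]],"jaw":[130,130,130,130,130]}'
python3 -m jog '{"travel":[[0,0,35],[0,0,40],[-5,0,35],[-15,-1,0],[-25,-2,0]],"dr":[[0,0,0],[0,0,0],[0,0,7],[0,0,7],[0,0,7]],"jaw":[130,100,60,60,60]}'
python3 -m jog '{"travel":[[-30,-2,0],[-30,-2,0],[-30,-2,0],[-25,-2,0],[-18,-2,0]],"dr":[[0,0,7],[0,0,7],[0,0,7],[0,0,7],[0,0,7]],"jaw":[60,60,60,60,60]}'
python3 -m jog '{"travel":[[-10,-2,0],[-5,-1,0],[0,0,0],[0,0,0],[0,0,0]],"dr":[[0,0,7],[0,0,7],[0,0,7],[0,0,7],[0,0,7]],"jaw":[60,60,60,60,60]}'
python3 -m jog '{"travel":[[0,0,0],[0,0,0],[0,0,0]],"dr":[[0,0,5.2],[0,0,0],[0,0,0]],"jaw":[60,60,60]}'
python3 - <<'E'
from h import *
im,pose=snap("wrist","w5.png"); t,_=snap("top","t5.png"); print(pose, proj("wrist",[[.437,.013,.06],[.45,-.025,.02]],pose))
a=im[140:440,120:520]; b=cv2.resize(t[160:235,265:365],(400,300),interpolation=cv2.INTER_CUBIC)
cv2.imwrite("pics/m7.png",np.hstack([a,b]))
E
```

```text
time: 9.5
eef_pos: [0.6259, 0.027, 0.0112]
tcp_rot: [0.994, 0.107, -0.005, -0.001]
contact_force: [-1.4, 0.0, -0.7]
opening: 0.493
time: 9.92
eef_pos: [0.5884, 0.0232, 0.13]
tcp_rot: [0.957, 0.289, 0.004, 0.002]
contact_force: [-1.0, -0.3, 0.3]
opening: 0.766
time: 10.33
eef_pos: [0.4495, 0.0139, 0.1251]
tcp_rot: [0.826, 0.564, -0.001, -0.001]
contact_force: [-0.0, -0.4, 0.1]
opening: 0.767
time: 10.75
eef_pos: [0.4367, 0.0106, 0.1258]
tcp_rot: [0.618, 0.786, -0.0, -0.0]
contact_force: [-0.7, -0.5, -0.3]
opening: 0.767
time: 11.0
eef_pos: [0.4368, 0.0107, 0.1257]
tcp_rot: [0.586, 0.811, -0.0, -0.0]
contact_force: [0.1, 0.8, 0.6]
opening: 0.765
(array([0.4368228 , 0.01070018, 0.12574653]), array([ 5.85519586e-01,  8.10658211e-01, -1.15540946e-04, -2.57593643e-04])) [[322.3487521  237.25210546]
 [322.85890848 275.05080342]]
```

View pics/m7.png

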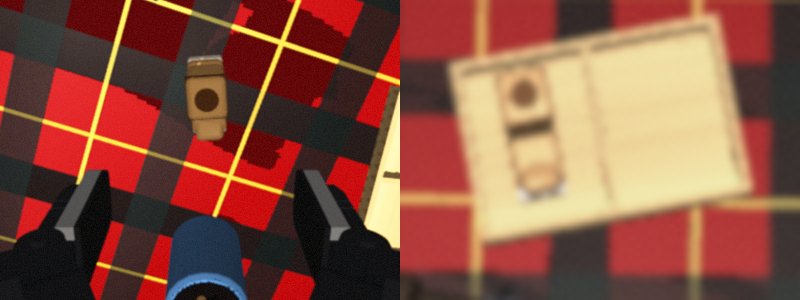

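Boot A stands in its bay. Boot B's hole is at (326,240), 4 px from the prediction. Now I cast it and go down.

```bash
python3 - <<'E'
from h import *
print(cast("wrist",[(326,240)],.06,(np.array([0.4368228 , 0.01070018, 0.12574653]), np.array([ 5.85519586e-01,  8.10658211e-01, -1.15540946e-04, -2.57593643e-04]))))
E
python3 -m jog '{"travel":[[1,1,-20],[1,1,-35],[0,0,-35],[0,0,-22],[0,0,-12]],"dr":[[0,0,0],[0,0,0],[0,0,0],[0,0,0],[0,0,0]],"jaw":[60,60,60,60,60]}' 
python3 -m jog '{"travel":[[0,0,-6],[0,0,-2],[0,0,0],[0,0,0],[0,0,0]],"dr":[[0,0,0],[0,0,0],[0,0,0],[0,0,0],[0,0,0]],"jaw":[60,60,60,60,60]}'
```

```text
[[0.43956535 0.01206842 0.06      ]]
time: 11.52
eef_pos: [0.4363, 0.0132, -0.0012]
tcp_rot: [0.585, 0.811, -0.001, -0.003]
contact_force: [-0.8, 0.2, -0.6]
opening: 0.767
time: 11.93
eef_pos: [0.4403, 0.0124, -0.0046]
tcp_rot: [0.585, 0.811, 0.001, 0.001]
contact_force: [-0.0, -0.3, 0.5]
opening: 0.764
```

```bash
python3 -m jog '{"travel":[[0,0,-1],[0,0,0],[0,0,0],[0,0,0],[0,0,0]],"dr":[[0,0,0],[0,0,0],[0,0,0],[0,0,0],[0,0,0]],"jaw":[255,255,255,255,255]}' 30
python3 -m jog '{"travel":[[0,0,5],[0,0,20],[0,0,35],[0,0,35],[0,0,25]],"dr":[[0,0,0],[0,0,0],[0,0,0],[0,0,0],[0,0,0]],"jaw":[255,255,255,255,255]}'
python3 -m jog '{"travel":[[10,-3,5],[20,-7,0],[25,-8,0],[30,-10,0],[30,-10,0]],"dr":[[0,0,7],[0,0,7],[0,0,7],[0,0,7],[0,0,7]],"jaw":[255,255,255,255,255]}'
python3 -m jog '{"travel":[[28,-10,0],[20,-7,0],[12,-4,0],[6,-2,0],[0,0,0]],"dr":[[0,0,7],[0,0,7],[0,0,7],[0,0,7],[0,0,7]],"jaw":[255,255,255,255,255]}'
python3 -m jog '{"travel":[[0,0,0],[0,0,0],[0,0,0],[0,0,0],[0,0,0]],"dr":[[0,0,7],[0,0,6.5],[0,0,0],[0,0,0],[0,0,0]],"jaw":[255,255,255,255,255]}'
```

```text
time: 12.35
eef_pos: [0.4395, 0.0126, -0.0065]
tcp_rot: [0.585, 0.811, 0.0, 0.0]
contact_force: [0.5, 1.0, 2.2]
opening: 0.282
time: 12.77
eef_pos: [0.4396, 0.0126, 0.1159]
tcp_rot: [0.585, 0.811, 0.0, 0.001]
contact_force: [1.2, -0.5, 0.4]
opening: 0.285
time: 13.18
eef_pos: [0.5547, -0.0255, 0.1181]
tcp_rot: [0.311, 0.951, -0.0, -0.0]
contact_force: [-0.8, 0.2, -0.3]
opening: 0.282
time: 13.6
eef_pos: [0.621, -0.049, 0.1177]
tcp_rot: [0.011, 1.0, 0.0, -0.0]
contact_force: [-0.4, -0.5, -0.6]
opening: 0.28
time: 14.02
eef_pos: [0.6198, -0.0483, 0.118]
tcp_rot: [-0.103, 0.995, 0.0, -0.0]
contact_force: [0.3, 0.4, -1.0]
opening: 0.282
```

```bash
python3 -m jog '{"travel":[[1,0,-20],[0,0,-35],[0,0,-30],[0,0,-15],[0,0,-8]],"dr":[[0,0,0],[0,0,0],[0,0,0],[0,0,0],[0,0,0]],"jaw":[255,255,255,255,255]}'
python3 -m jog '{"travel":[[0,0,-5],[0,0,-3],[0,0,0],[0,0,0],[0,0,0]],"dr":[[0,0,0],[0,0,0],[0,0,0],[0,0,0],[0,0,0]],"jaw":[255,255,255,255,255]}'
python3 -m jog '{"travel":[[0,0,-2],[0,0,-1],[0,0,-1],[0,0,0],[0,0,0]],"dr":[[0,0,0],[0,0,0],[0,0,0],[0,0,0],[0,0,0]],"jaw":[255,255,255,255,255]}'
python3 -m jog '{"travel":[[0,0,-1],[0,0,0],[0,0,0],[0,0,0]],"dr":[[0,0,0],[0,0,0],[0,0,0],[0,0,0]],"jaw":[255,255,255,255]}'
```

```text
time: 14.43
eef_pos: [0.6184, -0.0477, 0.0065]
tcp_rot: [-0.103, 0.995, 0.001, -0.003]
contact_force: [0.4, -0.5, -0.5]
opening: 0.278
time: 14.85
eef_pos: [0.6223, -0.0486, 0.0037]
tcp_rot: [-0.104, 0.995, -0.0, 0.001]
contact_force: [-0.5, 0.7, -0.2]
opening: 0.281
time: 15.27
eef_pos: [0.6209, -0.0483, -0.002]
tcp_rot: [-0.104, 0.995, 0.0, -0.0]
contact_force: [0.3, 0.1, -0.3]
opening: 0.28
time: 15.6
eef_pos: [0.6212, -0.0484, -0.0024]
tcp_rot: [-0.104, 0.995, -0.0, 0.0]
contact_force: [-1.2, 0.7, 3.5]
opening: 0.281
```

```bash
python3 -m jog '{"travel":[[0,0,1],[0,0,0],[0,0,0],[0,0,0],[0,0,20]],"dr":[[0,0,0],[0,0,0],[0,0,0],[0,0,0],[0,0,0]],"jaw":[130,130,130,130,130]}'
python3 -m jog '{"travel":[[0,0,35],[0,0,40],[-5,5,15],[-15,15,0],[-24,26,0]],"dr":[[0,0,0],[0,0,0],[0,0,5],[0,0,5],[0,0,0]],"jaw":[130,100,100,100,100]}'
python3 -m jog '{"travel":[[-27,29,0],[-27,29,0],[-24,26,0],[-15,16,0],[-9,10,0]],"dr":[[0,0,0],[0,0,0],[0,0,0],[0,0,0],[0,0,0]],"jaw":[100,100,100,100,100]}'
python3 -m jog '{"travel":[[-5,5,0],[0,0,0],[0,0,0],[0,0,0],[0,0,0]],"dr":[[0,0,0],[0,0,0],[0,0,0],[0,0,0],[0,0,0]],"jaw":[100,100,100,100,100]}'
python3 - <<'E'
from h import *
im,pose=snap("wrist","w6.png"); t,_=snap("top","t6.png"); print(pose, proj("wrist",[[.47,.113,.022],[.447,.1,.018],[.493,.12,.018]],pose))
a=im[140:440,120:520]; b=cv2.resize(t[160:235,265:365],(400,300),interpolation=cv2.INTER_CUBIC)
cv2.imwrite("pics/m8.png",np.hstack([a,b]))
E
```

```text
time: 16.02
eef_pos: [0.6174, -0.0475, 0.0137]
tcp_rot: [-0.104, 0.995, 0.001, -0.004]
contact_force: [-0.5, -0.8, -0.8]
opening: 0.491
time: 16.43
eef_pos: [0.5798, -0.0041, 0.1109]
tcp_rot: [-0.191, 0.982, -0.002, 0.003]
contact_force: [-0.1, 0.4, 0.3]
opening: 0.607
time: 16.85
eef_pos: [0.4729, 0.1093, 0.1077]
tcp_rot: [-0.191, 0.982, 0.0, -0.0]
contact_force: [0.5, -0.2, -0.6]
opening: 0.606
time: 17.27
eef_pos: [0.4711, 0.1118, 0.1082]
tcp_rot: [-0.19, 0.982, -0.0, 0.0]
contact_force: [0.2, 0.8, 0.5]
opening: 0.612
(array([0.47105092, 0.11182233, 0.10823225]), array([-1.89803662e-01,  9.81822033e-01, -1.36643095e-04,  2.16738888e-04])) [[325.99584872 230.47288535]
 [320.41954357 188.32526445]
 [322.71740896 263.67526196]]
```

View pics/m8.png

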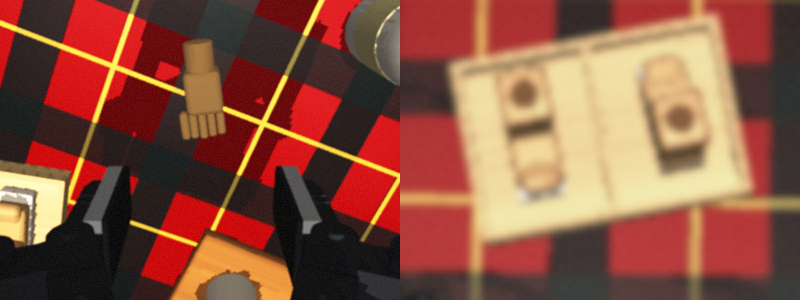

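Both boots stand in their bays. Hand 1's palm is at (323,232) in the wrist picture, right under the tool. Descend gently.

```bash
python3 -m jog '{"travel":[[0,0,-20],[0,0,-35],[0,0,-30],[0,0,-20],[0,0,-10]],"dr":[[0,0,4],[0,0,0],[0,0,0],[0,0,0],[0,0,0]],"jaw":[100,100,100,100,100]}'
python3 -m jog '{"travel":[[0,0,-5],[0,0,-3],[0,0,0],[0,0,0],[0,0,0]],"dr":[[0,0,0],[0,0,0],[0,0,0],[0,0,0],[0,0,0]],"jaw":[120,120,120,120,120]}'
python3 -m jog '{"travel":[[0,0,-3],[0,0,-2],[0,0,0],[0,0,0],[0,0,0]],"dr":[[0,0,0],[0,0,0],[0,0,0],[0,0,0],[0,0,0]],"jaw":[130,130,130,130,130]}'
python3 -m jog '{"travel":[[0,0,-2],[0,0,-1],[0,0,0],[0,0,0],[0,0,0]],"dr":[[0,0,0],[0,0,0],[0,0,0],[0,0,0],[0,0,0]],"jaw":[130,130,130,130,130]}'
```

```text
time: 17.78
eef_pos: [0.4678, 0.1121, -0.0101]
tcp_rot: [-0.224, 0.975, 0.001, -0.003]
contact_force: [-0.2, 0.5, -0.2]
opening: 0.608
time: 18.2
eef_pos: [0.4714, 0.1127, -0.0135]
tcp_rot: [-0.225, 0.974, -0.0, 0.001]
contact_force: [0.2, -0.1, 0.1]
opening: 0.531
time: 18.62
eef_pos: [0.47, 0.1127, -0.0199]
tcp_rot: [-0.225, 0.974, -0.0, -0.0]
contact_force: [0.1, -0.2, 0.1]
opening: 0.491
time: 19.03
eef_pos: [0.47, 0.1127, -0.023]
tcp_rot: [-0.225, 0.974, 0.0, -0.0]
contact_force: [0.9, 0.3, 0.6]
opening: 0.494
```

```bash
python3 -m jog '{"travel":[[0,0,-2],[0,0,0],[0,0,0],[0,0,0],[0,0,0]],"dr":[[0,0,0],[0,0,0],[0,0,0],[0,0,0],[0,0,0]],"jaw":[130,255,255,255,255]}' 30
python3 -m jog '{"travel":[[0,0,0],[0,0,3],[0,0,5],[0,0,5],[0,0,5]],"dr":[[0,0,0],[0,0,0],[0,0,0],[0,0,0],[0,0,0]],"jaw":[255,255,255,255,255]}'
```

```text
time: 19.45
eef_pos: [0.47, 0.1127, -0.025]
tcp_rot: [-0.225, 0.974, 0.0, -0.0]
contact_force: [0.2, 0.3, -0.0]
opening: 0.269
time: 19.87
eef_pos: [0.4702, 0.1127, -0.0062]
tcp_rot: [-0.225, 0.974, -0.0, 0.0]
contact_force: [-0.6, 1.0, -0.1]
opening: 0.281
```

```bash
python3 -m jog '{"travel":[[0,0,15],[0,0,35],[0,0,35],[5,-10,20],[10,-20,5]],"dr":[[0,0,0],[0,0,0],[0,0,0],[0,0,-5],[0,0,-7]],"jaw":[255,255,255,255,255]}'
python3 -m jog '{"travel":[[16,-32,0],[16,-33,0],[17,-34,0],[17,-34,0],[17,-34,0]],"dr":[[0,0,-7],[0,0,-7],[0,0,-7],[0,0,-4.7],[0,0,0]],"jaw":[255,255,255,255,255]}'
python3 -m jog '{"travel":[[17,-34,0],[16,-32,0],[12,-25,0],[8,-16,0],[4,-8,0]],"dr":[[0,0,0],[0,0,0],[0,0,0],[0,0,0],[0,0,0]],"jaw":[255,255,255,255,255]}'
python3 -m jog '{"travel":[[0,0,0],[0,0,0],[0,0,0],[0,0,0]],"dr":[[0,0,0],[0,0,0],[0,0,0],[0,0,0]],"jaw":[255,255,255,255]}'
python3 - <<'E'
from h import *
im,pose=snap("wrist","w7.png"); print(pose)
h=cv2.cvtColor(im,cv2.COLOR_BGR2HSV)
g=((h[...,1]<50)&(h[...,2]>60)&(h[...,2]<200)).astype('u1'); g[300:]=0; g=cv2.morphologyEx(g,cv2.MORPH_OPEN,np.ones((5,5)))
c=max(cv2.findContours(g,0,2)[0],key=cv2.contourArea); r=cv2.minAreaRect(c); print(cv2.boundingRect(c),r)
P=cast("wrist",cv2.boxPoints(r),.006,pose)[:,:2]; print(P.mean(0).round(4),[np.hypot(*(P[i]-P[i-1])).round(3) for i in range(4)],P.round(3).tolist())
E
```

```text
time: 20.28
eef_pos: [0.4877, 0.0837, 0.1087]
tcp_rot: [-0.121, 0.993, -0.0, 0.005]
contact_force: [0.9, -0.0, -0.2]
opening: 0.273
time: 20.7
eef_pos: [0.5687, -0.0861, 0.1039]
tcp_rot: [0.104, 0.995, -0.0, 0.0]
contact_force: [0.6, -0.1, -0.1]
opening: 0.272
time: 21.12
eef_pos: [0.6259, -0.2021, 0.1037]
tcp_rot: [0.103, 0.995, -0.0, 0.001]
contact_force: [-0.3, -1.3, -0.1]
opening: 0.272
time: 21.45
eef_pos: [0.6246, -0.1978, 0.1031]
tcp_rot: [0.102, 0.995, 0.0, -0.0]
contact_force: [0.2, 0.3, 0.0]
opening: 0.27
(array([ 0.62456569, -0.1978301 ,  0.10309495]), array([ 1.01573493e-01,  9.94827971e-01,  2.02558655e-04, -3.03705042e-04]))
(237, 171, 146, 120) ((309.419677734375, 230.1307373046875), (144.26568603515625, 118.87761688232422), 0.6030911803245544)
[ 0.6273 -0.2073] [np.float64(0.099), np.float64(0.082), np.float64(0.091), np.float64(0.082)] [[0.656, -0.265], [0.578, -0.243], [0.597, -0.154], [0.678, -0.168]]
```

```bash
python3 -m jog '{"travel":[[2,-2,-15],[0,0,-35],[0,0,-30],[0,0,-20],[0,0,-10]],"dr":[[0,0,0],[0,0,0],[0,0,0],[0,0,0],[0,0,0]],"jaw":[255,255,255,255,255]}'
python3 -m jog '{"travel":[[0,0,-5],[0,0,-2],[0,0,0],[0,0,0],[0,0,0]],"dr":[[0,0,0],[0,0,0],[0,0,0],[0,0,0],[0,0,0]],"jaw":[255,255,255,255,255]}'
python3 -m jog '{"travel":[[0,0,-2],[0,0,-1],[0,0,0],[0,0,0],[0,0,0]],"dr":[[0,0,0],[0,0,0],[0,0,0],[0,0,0],[0,0,0]],"jaw":[255,255,255,255,255]}'
python3 -m jog '{"travel":[[0,0,-1],[0,0,0],[0,0,-1],[0,0,0],[0,0,0]],"dr":[[0,0,0],[0,0,0],[0,0,0],[0,0,0],[0,0,0]],"jaw":[255,255,255,255,255]}'
```

```text
time: 21.92
eef_pos: [0.6239, -0.1994, -0.0121]
tcp_rot: [0.102, 0.995, 0.001, -0.004]
contact_force: [-0.7, -0.2, -0.0]
opening: 0.272
time: 22.33
eef_pos: [0.6284, -0.202, -0.012]
tcp_rot: [0.102, 0.995, -0.001, 0.002]
contact_force: [-0.0, -0.7, -0.9]
opening: 0.273
time: 22.75
eef_pos: [0.6271, -0.2014, -0.0168]
tcp_rot: [0.102, 0.995, -0.0, 0.0]
contact_force: [-0.4, 0.1, -0.2]
opening: 0.268
time: 23.17
eef_pos: [0.6269, -0.2013, -0.0191]
tcp_rot: [0.102, 0.995, 0.0, -0.0]
contact_force: [-0.3, -0.8, -0.0]
opening: 0.272
```

```bash
python3 -m jog '{"travel":[[0,0,-1],[0,0,0],[0,0,0],[0,0,0]],"dr":[[0,0,0],[0,0,0],[0,0,0],[0,0,0]],"jaw":[255,255,255,255]}'
python3 -m jog '{"travel":[[0,0,-1],[0,0,0],[0,0,0],[0,0,0]],"dr":[[0,0,0],[0,0,0],[0,0,0],[0,0,0]],"jaw":[255,255,255,255]}'
python3 -m jog '{"travel":[[0,0,-1],[0,0,0],[0,0,0],[0,0,0]],"dr":[[0,0,0],[0,0,0],[0,0,0],[0,0,0]],"jaw":[255,255,255,255]}'
```

```text
time: 23.5
eef_pos: [0.627, -0.2014, -0.0199]
tcp_rot: [0.102, 0.995, -0.0, -0.0]
contact_force: [-0.5, 0.0, -0.6]
opening: 0.275
time: 23.83
eef_pos: [0.6271, -0.2014, -0.0209]
tcp_rot: [0.102, 0.995, -0.0, 0.0]
contact_force: [0.0, -0.1, -0.0]
opening: 0.275
time: 24.17
eef_pos: [0.6271, -0.2014, -0.0209]
tcp_rot: [0.102, 0.995, 0.0, -0.0]
contact_force: [-2.7, 1.2, 5.0]
opening: 0.272
```

```bash
python3 -m jog '{"travel":[[0,0,1],[0,0,0],[0,0,0],[0,0,5],[0,0,20]],"dr":[[0,0,0],[0,0,0],[0,0,0],[0,0,0],[0,0,0]],"jaw":[140,140,140,140,140]}'
python3 -m jog '{"travel":[[0,0,35],[0,0,40],[-10,-10,20],[-20,-15,0],[-28,-15,0]],"dr":[[0,0,0],[0,0,0],[0,0,-7],[0,0,-7],[0,0,-7]],"jaw":[140,100,100,100,100]}'
python3 -m jog '{"travel":[[-30,-10,0],[-30,0,0],[-30,0,0],[-28,10,0],[-24,14,0]],"dr":[[0,0,-7],[0,0,-7],[0,0,-7],[0,0,-1],[0,0,0]],"jaw":[100,100,100,100,100]}'
python3 -m jog '{"travel":[[-18,10,0],[-10,6,0],[-4,2,0],[0,0,0],[0,0,0]],"dr":[[0,0,0],[0,0,0],[0,0,0],[0,0,0],[0,0,0]],"jaw":[100,100,100,100,100]}'
python3 - <<'E'
from h import *
im,pose=snap("wrist","w8.png"); t,_=snap("top","t8.png"); print(pose, proj("wrist",[[.395,-.21,.022],[.382,-.189,.018],[.411,-.23,.018]],pose))
a=im[140:440,120:520]; b=cv2.resize(t[160:235,375:475],(400,300),interpolation=cv2.INTER_CUBIC)
cv2.imwrite("pics/m9.png",np.hstack([a,b]))
E
```

```text
time: 24.58
eef_pos: [0.624, -0.1999, 0.0004]
tcp_rot: [0.102, 0.995, 0.001, -0.004]
contact_force: [-0.9, 0.4, -1.7]
opening: 0.45
time: 25.0
eef_pos: [0.5714, -0.2425, 0.1027]
tcp_rot: [0.284, 0.959, -0.001, 0.004]
contact_force: [-1.0, -0.9, 0.4]
opening: 0.608
time: 25.42
eef_pos: [0.4254, -0.2278, 0.0991]
tcp_rot: [0.461, 0.887, -0.0, 0.0]
contact_force: [-1.5, -0.7, -0.1]
opening: 0.607
time: 25.83
eef_pos: [0.3957, -0.2099, 0.0996]
tcp_rot: [0.46, 0.888, -0.0, 0.001]
contact_force: [0.2, -0.7, 0.7]
opening: 0.608
(array([ 0.3956629 , -0.20986656,  0.09963742]), array([ 4.59804143e-01,  8.88019986e-01, -1.75930719e-04,  7.89305819e-04])) [[320.26532788 233.92867125]
 [322.68260919 192.98646911]
 [322.74048465 270.33488168]]
```

View pics/m9.png

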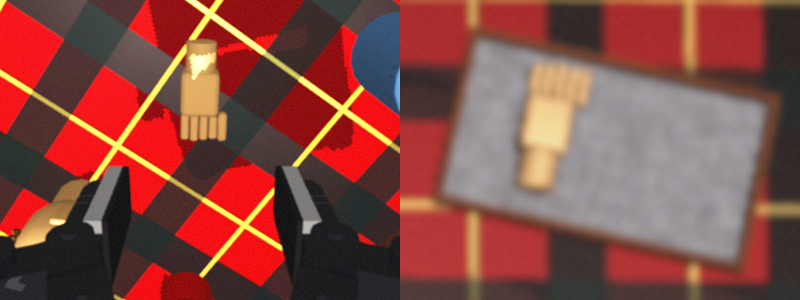

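Hand 1 lies flat in the tray. Hand 2's palm is at (320,234), as predicted. Descend and grip.

```bash
python3 -m jog '{"travel":[[0,0,-20],[0,0,-35],[0,0,-30],[0,0,-18],[0,0,-8]],"dr":[[0,0,0],[0,0,0],[0,0,0],[0,0,0],[0,0,0]],"jaw":[100,100,100,100,100]}'
python3 -m jog '{"travel":[[0,0,-6],[0,0,-4],[0,0,-2],[0,0,0],[0,0,0]],"dr":[[0,0,0],[0,0,0],[0,0,0],[0,0,0],[0,0,0]],"jaw":[130,130,130,130,130]}'
python3 -m jog '{"travel":[[0,0,-1],[0,0,0],[0,0,0],[0,0,0],[0,0,0]],"dr":[[0,0,0],[0,0,0],[0,0,0],[0,0,0],[0,0,0]],"jaw":[130,255,255,255,255]}' 30
python3 -m jog '{"travel":[[0,0,0],[0,0,3],[0,0,5],[0,0,5],[0,0,5]],"dr":[[0,0,0],[0,0,0],[0,0,0],[0,0,0],[0,0,0]],"jaw":[255,255,255,255,255]}'
```

```text
time: 26.35
eef_pos: [0.3937, -0.2081, -0.015]
tcp_rot: [0.46, 0.888, 0.001, -0.003]
contact_force: [-0.0, 0.2, 0.8]
opening: 0.61
time: 26.77
eef_pos: [0.3959, -0.21, -0.0229]
tcp_rot: [0.46, 0.888, -0.0, 0.001]
contact_force: [-1.2, 0.4, 0.2]
opening: 0.493
time: 27.18
eef_pos: [0.3955, -0.2098, -0.0243]
tcp_rot: [0.46, 0.888, -0.0, 0.001]
contact_force: [-0.8, 0.1, 3.6]
opening: 0.272
time: 27.6
eef_pos: [0.3948, -0.2091, -0.0067]
tcp_rot: [0.46, 0.888, 0.0, -0.0]
contact_force: [-0.2, 0.4, -0.2]
opening: 0.27
```

```bash
python3 -m jog '{"travel":[[0,0,15],[0,0,35],[0,0,35],[4,-6,20],[10,-10,5]],"dr":[[0,0,0],[0,0,0],[0,0,0],[0,0,0],[0,0,4]],"jaw":[255,255,255,255,255]}'
python3 -m jog '{"travel":[[18,-12,0],[25,-10,0],[30,-5,0],[30,-5,0],[30,-5,0]],"dr":[[0,0,5],[0,0,7],[0,0,7],[0,0,7],[0,0,7]],"jaw":[255,255,255,255,255]}'
python3 -m jog '{"travel":[[28,-4,0],[20,-3,0],[14,-1,0],[7,-1,0],[3,0,0]],"dr":[[0,0,6],[0,0,0],[0,0,0],[0,0,0],[0,0,0]],"jaw":[255,255,255,255,255]}'
python3 -m jog '{"travel":[[0,0,0],[0,0,0],[0,0,0],[0,0,0]],"dr":[[0,0,0],[0,0,0],[0,0,0],[0,0,0]],"jaw":[255,255,255,255]}'
```

```text
time: 28.02
eef_pos: [0.4108, -0.2266, 0.108]
tcp_rot: [0.428, 0.904, -0.001, 0.004]
contact_force: [0.1, -1.5, -0.7]
opening: 0.274
time: 28.43
eef_pos: [0.5431, -0.2625, 0.1033]
tcp_rot: [0.151, 0.988, 0.0, -0.0]
contact_force: [0.2, -1.4, 0.1]
opening: 0.27
time: 28.85
eef_pos: [0.6146, -0.2713, 0.103]
tcp_rot: [0.102, 0.995, 0.0, -0.0]
contact_force: [-0.4, -0.8, 0.6]
opening: 0.266
time: 29.18
eef_pos: [0.6133, -0.2713, 0.1032]
tcp_rot: [0.102, 0.995, 0.0, -0.0]
contact_force: [-0.5, 0.4, 0.1]
opening: 0.27
```

```bash
python3 -m jog '{"travel":[[0,0,-15],[0,0,-35],[0,0,-30],[0,0,-20],[0,0,-10]],"dr":[[0,0,0],[0,0,0],[0,0,0],[0,0,0],[0,0,0]],"jaw":[255,255,255,255,255]}'
python3 -m jog '{"travel":[[0,0,-5],[0,0,-3],[0,0,-2],[0,0,0],[0,0,0]],"dr":[[0,0,0],[0,0,0],[0,0,0],[0,0,0],[0,0,0]],"jaw":[255,255,255,255,255]}'
python3 -m jog '{"travel":[[0,0,-1],[0,0,-1],[0,0,0],[0,0,0],[0,0,0]],"dr":[[0,0,0],[0,0,0],[0,0,0],[0,0,0],[0,0,0]],"jaw":[255,255,255,255,255]}'
python3 -m jog '{"travel":[[0,0,-1],[0,0,0],[0,0,0],[0,0,0]],"dr":[[0,0,0],[0,0,0],[0,0,0],[0,0,0]],"jaw":[255,255,255,255]}'
```

```text
time: 29.6
eef_pos: [0.6107, -0.2695, -0.0122]
tcp_rot: [0.102, 0.995, 0.002, -0.004]
contact_force: [0.6, -0.1, -0.3]
opening: 0.271
time: 30.02
eef_pos: [0.6151, -0.272, -0.0153]
tcp_rot: [0.102, 0.995, -0.001, 0.001]
contact_force: [0.8, 0.2, -0.3]
opening: 0.27
time: 30.43
eef_pos: [0.6141, -0.2713, -0.0188]
tcp_rot: [0.102, 0.995, -0.0, 0.0]
contact_force: [-0.4, -0.3, -0.3]
opening: 0.272
time: 30.77
eef_pos: [0.614, -0.2713, -0.02]
tcp_rot: [0.102, 0.995, 0.0, -0.0]
contact_force: [-0.1, -0.4, -0.3]
opening: 0.265
```

```bash
python3 -m jog '{"travel":[[0,0,-1],[0,0,0],[0,0,0],[0,0,0]],"dr":[[0,0,0],[0,0,0],[0,0,0],[0,0,0]],"jaw":[255,255,255,255]}'
python3 -m jog '{"travel":[[0,0,-1],[0,0,0],[0,0,0],[0,0,0]],"dr":[[0,0,0],[0,0,0],[0,0,0],[0,0,0]],"jaw":[255,255,255,255]}'
```

```text
time: 31.1
eef_pos: [0.6141, -0.2714, -0.0202]
tcp_rot: [0.102, 0.995, -0.0, -0.0]
contact_force: [-2.5, 0.1, 6.1]
opening: 0.27
time: 31.43
eef_pos: [0.6142, -0.2714, -0.0202]
tcp_rot: [0.102, 0.995, 0.0, -0.0]
contact_force: [-4.3, 1.0, 10.1]
opening: 0.274
```

```bash
python3 -m jog '{"travel":[[0,0,1],[0,0,0],[0,0,0],[0,0,5],[0,0,20]],"dr":[[0,0,0],[0,0,0],[0,0,0],[0,0,0],[0,0,0]],"jaw":[140,140,140,140,140]}'
python3 -m jog '{"travel":[[0,0,35],[0,0,40],[0,0,40],[-10,-2,25],[-20,-5,8]],"dr":[[0,0,0],[0,0,-7],[0,0,-7],[0,0,-7],[0,0,-7]],"jaw":[140,60,0,0,0]}'
python3 -m jog '{"travel":[[-28,-7,0],[-30,-8,0],[-30,-8,0],[-30,-8,0],[-30,-8,0]],"dr":[[0,0,-7],[0,0,-7],[0,0,-7],[0,0,-7],[0,0,-7]],"jaw":[0,0,0,0,0]}'
python3 -m jog '{"travel":[[-25,-6,0],[-18,-4,0],[-10,-3,0],[-5,-1,0],[-2,0,0]],"dr":[[0,0,-7],[0,0,-7],[0,0,-7],[0,0,-7],[0,0,-7]],"jaw":[0,0,0,0,0]}'
python3 -m jog '{"travel":[[0,0,0],[0,0,0],[0,0,0],[0,0,0],[0,0,0]],"dr":[[0,0,-7],[0,0,-7],[0,0,-7],[0,0,-7],[0,0,-7]],"jaw":[0,0,0,0,0]}'
python3 -m jog '{"travel":[[0,0,0],[0,0,0],[0,0,0],[0,0,0]],"dr":[[0,0,-7],[0,0,0],[0,0,0],[0,0,0]],"jaw":[0,0,0,0]}'
python3 - <<'E'
from h import *
im,pose=snap("wrist","w9.png"); t,_=snap("top","t9.png"); print(pose, proj("wrist",[[.376,-.331,.1],[.376,-.331,.054],[.365,-.311,.05],[.386,-.359,.05]],pose))
a=im[100:440,100:540]; b=cv2.resize(t[165:230,380:470],(360,260),interpolation=cv2.INTER_CUBIC); b=np.vstack([b,np.zeros((80,360,3),'u1')])
cv2.imwrite("pics/m10.png",np.hstack([a,b]))
print("red",cast("top",[(494,262)],.054))
E
```

```text
time: 31.85
eef_pos: [0.6111, -0.2695, -0.0001]
tcp_rot: [0.102, 0.995, 0.002, -0.004]
contact_force: [0.3, -0.3, -0.5]
opening: 0.449
time: 32.27
eef_pos: [0.588, -0.2798, 0.1594]
tcp_rot: [0.342, 0.94, -0.001, 0.006]
contact_force: [0.2, -0.3, 1.6]
opening: 0.984
time: 32.68
eef_pos: [0.4347, -0.3174, 0.1521]
tcp_rot: [0.609, 0.793, -0.0, 0.0]
contact_force: [-0.0, -0.5, -0.4]
opening: 0.999
time: 33.1
eef_pos: [0.3751, -0.3317, 0.1522]
tcp_rot: [0.82, 0.572, -0.0, 0.0]
contact_force: [-0.2, 0.3, 0.3]
opening: 0.998
time: 33.52
eef_pos: [0.376, -0.3313, 0.1521]
tcp_rot: [0.954, 0.3, 0.0, 0.0]
contact_force: [0.4, 0.8, -0.1]
opening: 1.004
time: 33.85
eef_pos: [0.376, -0.3313, 0.1521]
tcp_rot: [0.969, 0.245, 0.0, 0.0]
contact_force: [0.1, -0.1, -0.2]
opening: 0.999
(array([ 0.37602885, -0.33131877,  0.15210811]), array([9.69428528e-01, 2.45373853e-01, 2.49124595e-05, 2.51932529e-05])) [[319.49346821 250.4812218 ]
 [319.83922347 227.9051121 ]
 [285.73778789 226.53212858]
 [363.61673905 232.71204449]]
red [[ 0.48454256 -0.35154171  0.054     ]]
```

View pics/m10.png

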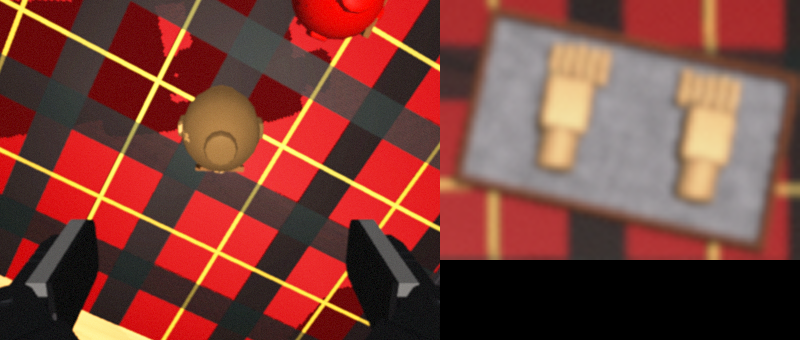

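Both hands lie in the tray. The head's topknot is at (321,248) with the ears nearly along the jaws, so I go down on it.

```bash
python3 -m jog '{"travel":[[0,0,-20],[0,0,-35],[0,0,-35],[0,0,-22],[0,0,-10]],"dr":[[0,0,3],[0,0,0],[0,0,0],[0,0,0],[0,0,0]],"jaw":[0,0,0,0,0]}'
python3 -m jog '{"travel":[[0,0,-7],[0,0,-5],[0,0,-3],[0,0,0],[0,0,0]],"dr":[[0,0,0],[0,0,0],[0,0,0],[0,0,0],[0,0,0]],"jaw":[0,0,0,0,0]}'
python3 -m jog '{"travel":[[0,0,-2],[0,0,-2],[0,0,0],[0,0,0],[0,0,0]],"dr":[[0,0,0],[0,0,0],[0,0,0],[0,0,0],[0,0,0]],"jaw":[0,0,0,0,0]}'
python3 -m jog '{"travel":[[0,0,0],[0,0,0],[0,0,0],[0,0,0],[0,0,0]],"dr":[[0,0,0],[0,0,0],[0,0,0],[0,0,0],[0,0,0]],"jaw":[255,255,255,255,255]}' 35
python3 -m jog '{"travel":[[0,0,0],[0,0,0],[0,0,3],[0,0,5],[0,0,5]],"dr":[[0,0,0],[0,0,0],[0,0,0],[0,0,0],[0,0,0]],"jaw":[255,255,255,255,255]}'
```

```text
time: 34.37
eef_pos: [0.3742, -0.329, 0.0263]
tcp_rot: [0.963, 0.27, -0.001, -0.003]
contact_force: [0.1, 0.1, -1.2]
opening: 1.001
time: 34.78
eef_pos: [0.3767, -0.3322, 0.0163]
tcp_rot: [0.963, 0.27, 0.0, 0.001]
contact_force: [-1.2, 0.1, -0.8]
opening: 1.002
time: 35.2
eef_pos: [0.3761, -0.3314, 0.0112]
tcp_rot: [0.963, 0.269, 0.0, 0.0]
contact_force: [-1.5, 0.3, 0.1]
opening: 0.998
time: 35.62
eef_pos: [0.3761, -0.3314, 0.0114]
tcp_rot: [0.963, 0.269, 0.0, -0.0]
contact_force: [-0.5, 1.3, 2.8]
opening: 0.576
time: 36.03
eef_pos: [0.3758, -0.3311, 0.024]
tcp_rot: [0.963, 0.269, -0.0, -0.0]
contact_force: [0.1, -0.4, -0.8]
opening: 0.579
```

```bash
python3 - <<'E'
from h import *
pose=(np.array([0.36991598, 0.35097655, 0.19841783]), np.array([ 7.07765578e-01,  7.06447296e-01, -3.10017634e-04, -9.53357371e-05]))
print(cast("wrist",[(606,275)],.029,pose))
s=cv2.imread("pics/s2.png"); q=proj("scene",[[.62,.283,.029]])[0]; print(q)
E
python3 -m jog '{"travel":[[0,0,15],[0,0,30],[0,0,40],[0,0,40],[5,0,30]],"dr":[[0,0,0],[0,0,0],[0,0,0],[0,0,0],[0,0,0]],"jaw":[255,255,255,255,255]}'
python3 -m jog '{"travel":[[15,0,15],[25,4,0],[30,5,0],[30,10,0],[30,10,0]],"dr":[[0,0,0],[0,0,4],[0,0,4],[0,0,4],[0,0,4]],"jaw":[255,255,255,255,255]}'
python3 -m jog '{"travel":[[30,15,0],[25,20,0],[20,25,0],[15,30,0],[10,35,0]],"dr":[[0,0,4],[0,0,4],[0,0,4],[0,0,4],[0,0,4]],"jaw":[255,255,255,255,255]}'
python3 -m jog '{"travel":[[8,36,0],[2,36,0],[0,36,0],[0,36,0],[0,36,0]],"dr":[[0,0,4],[0,0,4],[0,0,4],[0,0,4],[0,0,3]],"jaw":[255,255,255,255,255]}'
```

```text
[[0.6155152  0.28785183 0.029     ]]
[450.89358548 259.23753207]
time: 36.45
eef_pos: [0.3812, -0.332, 0.1828]
tcp_rot: [0.963, 0.269, 0.001, 0.002]
contact_force: [1.4, -1.3, -0.3]
opening: 0.574
time: 36.87
eef_pos: [0.5123, -0.3021, 0.1946]
tcp_rot: [0.916, 0.402, 0.0, 0.0]
contact_force: [0.0, -1.2, -0.4]
opening: 0.574
time: 37.28
eef_pos: [0.6123, -0.1768, 0.194]
tcp_rot: [0.832, 0.555, 0.0, 0.0]
contact_force: [0.0, -0.3, -0.9]
opening: 0.572
time: 37.7
eef_pos: [0.6208, 0.0044, 0.1942]
tcp_rot: [0.729, 0.685, 0.0, 0.0]
contact_force: [-0.4, -0.0, -1.3]
opening: 0.575
```

```bash
python3 -m jog '{"travel":[[0,36,0],[0,36,0],[0,34,0],[0,28,0],[0,20,0]],"dr":[[0,0,0],[0,0,0],[0,0,0],[0,0,0],[0,0,0]],"jaw":[255,255,255,255,255]}'
python3 -m jog '{"travel":[[0,12,0],[0,6,0],[0,3,0],[0,0,0],[0,0,0]],"dr":[[0,0,0],[0,0,0],[0,0,0],[0,0,0],[0,0,0]],"jaw":[255,255,255,255,255]}'
python3 - <<'E'
from h import *
im,pose=snap("wrist","w10.png"); print(pose, proj("wrist",[[.62,.283,.029],[.6155,.288,.029],[.62,.283,.012]],pose))
s,_=snap("scene","s10.png")
cv2.imwrite("pics/m11.png",np.hstack([im[60:440,80:560],cv2.resize(s[205:300,385:465],(320,380),interpolation=cv2.INTER_CUBIC)]))
E
```

```text
time: 38.12
eef_pos: [0.6205, 0.1595, 0.1943]
tcp_rot: [0.729, 0.684, 0.0, -0.0]
contact_force: [0.1, 0.5, -0.7]
opening: 0.573
time: 38.53
eef_pos: [0.6212, 0.1766, 0.194]
tcp_rot: [0.73, 0.683, -0.0, 0.0]
contact_force: [0.3, 0.0, -0.9]
opening: 0.572
(array([0.62122506, 0.1765574 , 0.19401699]), array([ 7.30171754e-01,  6.83263602e-01, -2.09435589e-04,  1.24193260e-04])) [[309.01498634  61.95549902]
 [302.33828644  55.02166252]
 [309.62506644  63.99784747]]
```

View pics/m11.png

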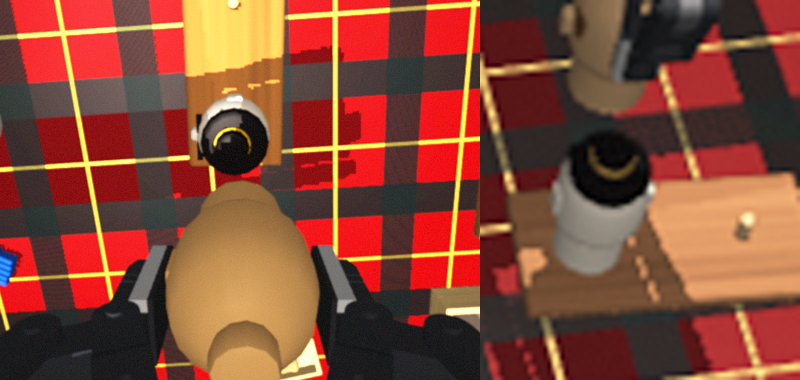

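Peg at wrist (313,62) and scene (451,259) gives about (0.6215, 0.283), within 3 mm across the three views. The neck leaves ±10 mm around the peg. Moving over and lowering.

```bash
python3 -m jog '{"travel":[[0,12,0],[0,22,0],[0,28,0],[0,22,0],[0,13,0]],"dr":[[0,0,0],[0,0,0],[0,0,0],[0,0,0],[0,0,0]],"jaw":[255,255,255,255,255]}'
python3 -m jog '{"travel":[[0,7,0],[0,3,-10],[0,0,-20],[0,0,-30],[0,0,-30]],"dr":[[0,0,0],[0,0,0],[0,0,0],[0,0,0],[0,0,0]],"jaw":[255,255,255,255,255]}'
python3 -m jog '{"travel":[[0,0,-22],[0,0,-12],[0,0,-6],[0,0,0],[0,0,0]],"dr":[[0,0,0],[0,0,0],[0,0,0],[0,0,0],[0,0,0]],"jaw":[255,255,255,255,255]}'
```

```text
time: 39.05
eef_pos: [0.6208, 0.277, 0.1941]
tcp_rot: [0.729, 0.684, 0.0, -0.0]
contact_force: [0.0, 0.5, -0.7]
opening: 0.574
time: 39.47
eef_pos: [0.6219, 0.2839, 0.1037]
tcp_rot: [0.73, 0.683, 0.001, 0.001]
contact_force: [0.1, 0.3, -1.4]
opening: 0.578
time: 39.88
eef_pos: [0.622, 0.2845, 0.0652]
tcp_rot: [0.73, 0.683, 0.001, 0.0]
contact_force: [-0.5, -0.2, 0.1]
opening: 0.575
```

```bash
python3 -m jog '{"travel":[[0,-1,-6],[0,0,-10],[0,0,-8],[0,0,-5],[0,0,0]],"dr":[[0,0,0],[0,0,0],[0,0,0],[0,0,0],[0,0,0]],"jaw":[255,255,255,255,255]}'
python3 -m jog '{"travel":[[0,0,-5],[0,0,-3],[0,0,-2],[0,0,0],[0,0,0]],"dr":[[0,0,0],[0,0,0],[0,0,0],[0,0,0],[0,0,0]],"jaw":[255,255,255,255,255]}'
python3 -m jog '{"travel":[[0,0,-1],[0,0,-1],[0,0,0],[0,0,0]],"dr":[[0,0,0],[0,0,0],[0,0,0],[0,0,0]],"jaw":[255,255,255,255]}'
```

```text
time: 40.3
eef_pos: [0.6196, 0.2833, 0.0328]
tcp_rot: [0.73, 0.684, -0.002, -0.001]
contact_force: [-0.5, 0.2, -2.1]
opening: 0.572
time: 40.72
eef_pos: [0.6211, 0.2837, 0.0251]
tcp_rot: [0.73, 0.684, 0.0, -0.0]
contact_force: [-0.6, -0.3, -0.6]
opening: 0.574
time: 41.05
eef_pos: [0.6214, 0.2838, 0.0235]
tcp_rot: [0.73, 0.684, 0.0, 0.0]
contact_force: [0.4, 0.7, 1.3]
opening: 0.572
```

```bash
python3 -m jog '{"travel":[[0,0,-1],[0,0,0],[0,0,0],[0,0,0]],"dr":[[0,0,0],[0,0,0],[0,0,0],[0,0,0]],"jaw":[255,255,255,255]}'
python3 -m jog '{"travel":[[0,0,1],[0,0,0],[0,0,0],[0,0,0],[0,0,0]],"dr":[[0,0,0],[0,0,0],[0,0,0],[0,0,0],[0,0,0]],"jaw":[30,30,30,30,30]}'
python3 -m jog '{"travel":[[0,0,10],[0,0,25],[0,0,35],[0,0,35],[0,0,35]],"dr":[[0,0,0],[0,0,0],[0,0,0],[0,0,0],[0,0,0]],"jaw":[0,0,0,0,0]}'
python3 -m jog '{"travel":[[-25,15,0],[-35,20,0],[-35,20,0],[-30,15,0],[-20,10,0]],"dr":[[0,0,0],[0,0,0],[0,0,0],[0,0,0],[0,0,0]],"jaw":[0,0,0,0,0]}'
python3 -m jog '{"travel":[[0,0,0],[0,0,0],[0,0,0],[0,0,0],[0,0,0]],"dr":[[0,0,0],[0,0,0],[0,0,0],[0,0,0],[0,0,0]],"jaw":[0,0,0,0,0]}'
python3 - <<'E'
from h import *
t,_=snap("top","t12.png"); s,_=snap("scene","s12.png")
cv2.imwrite("pics/m12.png",np.vstack([cv2.resize(t[155:290,130:480],(778,300),interpolation=cv2.INTER_CUBIC),cv2.resize(s[165:300,170:520],(778,300),interpolation=cv2.INTER_CUBIC)]))
print(proj("top",[[.6215,.283,.113],[.6215,.283,.066],[.626,-.011,.016]]),proj("scene",[[.6215,.283,.113],[.6215,.283,.012]]))
t0=cv2.imread("pics/top0.png")
for n,(x,y) in dict(pot=(372,261),glue=(199,306)).items(): print(n,np.abs(t[y-16:y+16,x-16:x+16].astype(int)-t0[y-16:y+16,x-16:x+16]).mean())
E
```

```text
time: 41.38
eef_pos: [0.6215, 0.2839, 0.0234]
tcp_rot: [0.73, 0.684, 0.0, 0.0]
contact_force: [-2.4, -0.6, 4.7]
opening: 0.576
time: 41.8
eef_pos: [0.6208, 0.2835, 0.0226]
tcp_rot: [0.73, 0.684, -0.0, -0.0]
contact_force: [0.0, 0.5, -0.2]
opening: 0.881
time: 42.22
eef_pos: [0.6208, 0.2836, 0.165]
tcp_rot: [0.73, 0.684, -0.0, -0.0]
contact_force: [1.0, 0.2, -1.1]
opening: 1.0
time: 42.63
eef_pos: [0.4733, 0.3649, 0.1639]
tcp_rot: [0.729, 0.684, 0.0, -0.0]
contact_force: [0.3, -0.3, 0.7]
opening: 1.002
time: 43.05
eef_pos: [0.4772, 0.363, 0.1632]
tcp_rot: [0.73, 0.683, 0.0, 0.0]
contact_force: [1.0, -0.4, 0.0]
opening: 0.999
[[155.23012755 179.3521601 ]
 [162.23975289 185.41759429]
 [315.46111606 191.09853664]] [[459.65362683 239.36449612]
 [449.47628332 263.62845227]]
pot 3.0677083333333335
glue 6.144856770833333
```

View pics/m12.png

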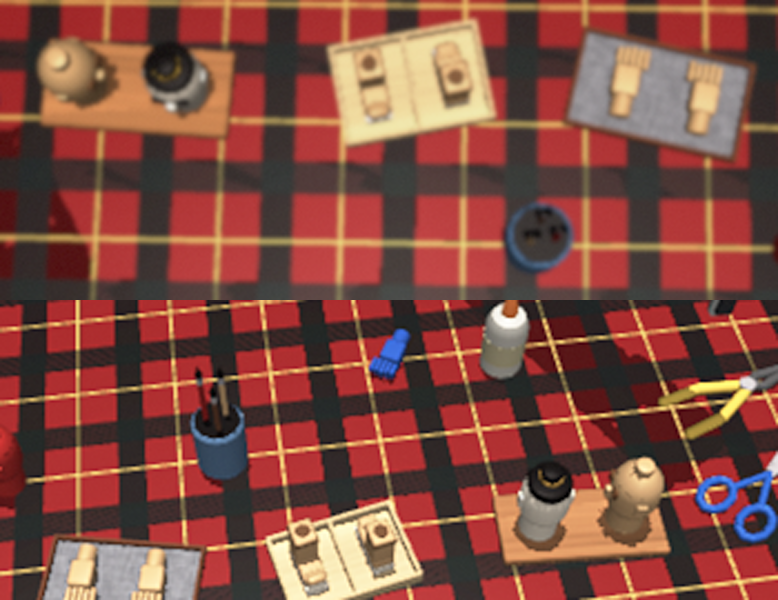

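The top view shows the head on the stand with its topknot at top pixel (157,182); (155,179) was predicted. Both boots stand one to a bay, both hands lie in the hand tray, and the pot and bottle look undisturbed.

```bash
python3 -c "
from plant import *
print(sign_off())"
```

```text
the job is handed in; nothing more can be done
None
```

I handed the job in at about 43 s of the 141 s allowed, with all five parts placed; `sign_off` gave no verdict.

- **Parts:** The wooden head is over the free peg, the two boots are in the boot tray with one in each bay, and the two hands are palm down in the hand tray. I lowered each part until I felt light contact (5–11 N) before letting go, and nothing was dropped.
- **Last checks:** The final top and scene views show the head upright on the stand, its topknot within about 4 mm of where it should appear. They also show both boots standing in their bays and both hands inside the tray. The patches of the top picture around the pot and the bottle hardly changed from the start. The gripper is open and clear of everything.
- **What failed or disagreed:**
  - The first grasp of boot A closed on air. The fingertips sit about 25–35 mm higher than the reported tool position suggests. I saw this in three views and allowed for it from then on.
  - The top and wrist views differed by 2–3 mm for the trays and boot B, and the views of the peg by up to 7 mm; the closest wrist and scene views of the peg agreed to about 3 mm. All of this is within the placing tolerances.
  - I did not measure the final positions or tilts precisely; I judged them from the pictures and the contact heights.

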